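Pack the glaze tubs, lids pressed home, and clamp the row in the caddy

ROBOT

A 7-joint arm with a two-finger parallel gripper is mounted at the origin on the work surface. World frame = base frame: x ahead of the robot, y to its left, z up, the work surface at z = 0. Lengths are in mm, angles in degrees, forces in N, time in s.
With the tool pointing down it reaches from about 400 to 900 mm from the base axis. Payload 5.6 kg.
Tool frame: the origin (TCP) lies on the centre line of the jaws, within the pads' length; the fingertips stand 25 mm ahead of it and the grasp point (between the pads) lies 6 mm ahead of it; z points along the fingers, y is the line along which they close (so a half turn about z gives the same grasp; the last joint's range is limited). The gripper opens to 92 mm and grips with 3 to 60 N. Pads are 20 mm wide; open, the fingers measure 128 mm over their backs; the gripper's body (75 mm by 189 mm) begins 69 mm behind the grasp point.
Start: joints at [66.463, 26.786, -0.665, 91.828, 0.344, 61.387, -3.226], TCP at [233.676, -606.552, 210.092] pointing down, gripper open.
Joint ranges: [-144.91, 144.91], [-17.63, 115.5], [-89.93, 88.59], [15.96, 139.68], [-74.01, 254.01], [8.47, 105.57], [-167.45, 167.45]. Speed limits (degrees/s): [147.25, 147.25, 180, 180, 180, 180, 180].

INTERFACE

Orientations are given as a 3x3 rotation matrix whose columns are the frame's x, y, z axes.
In Python, from rig import ctrl gives the robot as it stands. The module is installed in compiled form; this text tells all that it offers.
- The arm moves only by the shell command python3 -m crank 'ROWS' [FORCE]. ROWS is JSON, a list of rows, each a list of 3 entries, a list of its own where there are three numbers: the turn, a rotation vector about the world's x, y, z normalised to -1 to 1, where 1 is pi/2 rad, then the shift along the world's x, y, z normalised to -1 to 1, where 1 is 0.03 m, then the opening, from 0 (shut) to 1 (fully open). A call has 1 to 12 rows; each row shifts and turns the commanded pose from where the row before left it; what a row does not reach is not made up. A row lasts 1/10 s, in which the tool goes at most 50 mm and 8.59 degrees, less where a joint would pass 70% of its speed; a pose out of reach is approached as far as the arm can. A call with a number of a shift or a turn outside -1 to 1 is refused whole. A call with a gripper value outside its range is refused whole. The fingers move at their own pace and stop on an object; FORCE is the grip in N (left out, the last holds). Time passes only in rows, so rows that do not move let the fingers close. It gives the time, the measured TCP pose, the force, the opening and the grip force at its end, in the units of the state.
- ctrl.observe(): the state, without advancing time (a new reading comes with each control period).
- ctrl.capture(name): name is "scene" or "top" or "wrist"; returns the picture (480x640x3 uint8, red, green, blue); there is no depth.
- ctrl.camera_info(name): a dict with "fovy" (degrees; the focal length in pixels is half the picture's height over the tangent of half this angle, whatever the lens; pixels are square), "cx", "cy" (the principal point, pixels), "R" (3x3) and "t" (3): a world point X has camera coordinates R X + t. Camera axes: x right, y down, z forward; pixel columns grow to the right and rows downward; lengths in mm; the calibration is good to about 2 mm. A picture is of the moment at which its call begins: read the wrist's pose just before it. camera_info takes no time and is no camera call; for the wrist camera it gives the pose at the moment of the call.
- ctrl.sign_off(): hands the job in; it is judged then, once.
The state is a dict: "clock": time; "joints": joint angles; "joint_velocities": joint speeds; "joint_torque": joint torques, N m; "eef_pos": TCP position; "tcp_rot": TCP orientation; "ft_force": force on the tool from outside, world axes, zero at the start; "ft_torque": the same for the moment, N m; "opening": finger opening in mm; "grip_force": force on a finger pad.
Only numpy, scipy, OpenCV 4.12 (cv2) and the standard library are available. Lean on these libraries where they do the work, as an engineer would, in place of code of your own. Each camera call takes 0.05 s, during which the arm holds its last target. There are 200 camera calls.

TASK

Pack the glaze tubs away at the end of the class. First take the wooden paddle off the caddy and lay it flat on the cork board; then stand every glaze tub upright in the caddy's channel, between the jaw and the end stop, and press every lid down until it is fully home. Only when all the tubs are in with their lids down, slide the jaw along until it presses the whole row firmly against the end stop, leave it there, and leave the other things on the table alone.

Things in the scene. Friction and masses are not known exactly. Their poses are not given: they have to be found in the camera images.
- caddy: fixed wooden caddy on the table: a straight open channel along its own y axis, 72 mm wide and 400 mm long inside, 88 mm (x) by 428 mm (y) outside. Floor 6 mm thick; two side walls 8 mm thick, tops 30 mm above the table. Origin: centre of its underside. A fixed end stop closes the +y end; a sliding steel jaw stands in the channel at the -y end
- stop: the dark wooden end stop across the caddy's channel at its +y end, 72 mm wide (x), 14 mm thick (y), top 50 mm above the table; fixed to the caddy. Origin: centre of its underside, 6 mm above the table
- stop_face (a point): point on the caddy's floor at the middle of the stop's inner face (caddy x 0, y +200 mm, 6 mm above the table); axes as the caddy's
- jaw (a joint): position of the sliding jaw in m: 0 at the -y end of the channel, grows as it slides along the caddy's +y towards the stop, at most 0.26. At value v the distance between jaw face and stop face is 350 mm minus v. It slides against about 2 N of friction and stays where it is left
- jaw_face (a point): middle of the lower edge of the jaw's front face, the face that meets the tubs, 6 mm above the table; axes as the caddy's. The jaw is a steel block 66 mm wide (x), 50 mm long (y), its top 29 mm above the table, carrying an upright tab
- jaw_tab (a point): middle of the top of the jaw's upright tab (102 mm above the table). The tab is 50 mm wide (x), 14 mm thick (y), reaches down to the block 29 mm above the table, and stands 43 mm behind (-y of) the jaw face; pinch it across its thickness or push it from behind
- board: cork board 220 mm (x) by 160 mm (y), 10 mm thick, fixed flat on the table to one side. Origin: centre of its underside
- paddle: loose flat wooden clay paddle (a plain bar) 170 mm (x) by 44 mm (y) by 18 mm thick, about 0.1 kg; starts lying crosswise on top of the caddy's side walls. Origin: centre of its underside, z up through its thickness
- tub1: loose round grey plastic glaze tub with a white lid, tall kind: 64 mm diameter all the way up, 104 mm high with the lid proud, 96 mm with the lid home; about 0.2 kg; may be absent. Origin: centre of its underside, z up. The grey body is 84 mm high, above it a black neck shows while the lid is proud. Can be gripped across its diameter from above
- lid1 (a joint): how far the lid of tub1 is pressed down, in m: 0 fully proud (8 mm gap under it), 0.008 fully home. The flat lid is 64 mm in diameter and 12 mm thick, its top as high as the tub height given less this value. It cannot come off, takes about 7 N straight down to move and stays where it is left
- tub2: loose round grey plastic glaze tub with a white lid, tall kind: 64 mm diameter all the way up, 104 mm high with the lid proud, 96 mm with the lid home; about 0.2 kg; may be absent. Origin: centre of its underside, z up. The grey body is 84 mm high, above it a black neck shows while the lid is proud. Can be gripped across its diameter from above
- lid2 (a joint): how far the lid of tub2 is pressed down, in m: 0 fully proud (8 mm gap under it), 0.008 fully home. The flat lid is 64 mm in diameter and 12 mm thick, its top as high as the tub height given less this value. It cannot come off, takes about 7 N straight down to move and stays where it is left
- tub3: loose round grey plastic glaze tub with a white lid, short kind: 64 mm diameter all the way up, 84 mm high with the lid proud, 76 mm with the lid home; about 0.2 kg; may be absent. Origin: centre of its underside, z up. The grey body is 64 mm high, above it a black neck shows while the lid is proud. Can be gripped across its diameter from above
- lid3 (a joint): how far the lid of tub3 is pressed down, in m: 0 fully proud (8 mm gap under it), 0.008 fully home. The flat lid is 64 mm in diameter and 12 mm thick, its top as high as the tub height given less this value. It cannot come off, takes about 7 N straight down to move and stays where it is left
- tub4: loose round grey plastic glaze tub with a white lid, short kind: 64 mm diameter all the way up, 84 mm high with the lid proud, 76 mm with the lid home; about 0.2 kg; may be absent. Origin: centre of its underside, z up. The grey body is 64 mm high, above it a black neck shows while the lid is proud. Can be gripped across its diameter from above
- lid4 (a joint): how far the lid of tub4 is pressed down, in m: 0 fully proud (8 mm gap under it), 0.008 fully home. The flat lid is 64 mm in diameter and 12 mm thick, its top as high as the tub height given less this value. It cannot come off, takes about 7 N straight down to move and stays where it is left
- owl: white bisque owl figurine, 66 mm wide, 85 mm high, standing among the tubs; not part of the job, leave it alone. Origin: centre of its underside
- brush_cup: amber cup of paint brushes, 72 mm wide, 200 mm high with the brushes; not part of the job, leave it alone. Origin: centre of its underside
- tumbler: insulated drinking tumbler, 86 mm wide, 167 mm high; not part of the job, leave it alone. Origin: centre of its underside
- phone: black phone lying flat, 75 by 155 by 9 mm; not part of the job, leave it alone. Origin: centre of its underside
- bisque_plate: white bisque plate, 140 mm wide, 20 mm high; not part of the job, leave it alone. Origin: centre of its underside
- paint_pots: strip of five small paint pots, 35 by 200 by 28 mm; not part of the job, leave it alone. Origin: centre of its underside
- loose_brush: paint brush lying on the table, 195 mm long; not part of the job, leave it alone. Origin: centre of its underside
Not all that is in view belongs to the job. Leave any orange look-alike of the tub1 alone.

How it is judged (in metres and radians):
On the way, in this order (a step that is already met when the one before it is completed fails the run):
1. the paddle lies flat on the cork board (x of paddle in the frame of board between -0.09 and 0.09 m and y of paddle in the frame of board between -0.065 and 0.065 m and z of paddle in the frame of board between 0.004 and 0.016 m and angle between paddle's own z axis and vertical below 0.1 rad), for 0.2 s.
2. every tub stands upright in the caddy's channel with its lid fully home (x of tub1 in the frame of caddy between -0.012 and 0.012 m and y of tub1 in the frame of caddy between -0.15 and 0.18 m and z of tub1 in the frame of caddy between 0.001 and 0.011 m and angle between each of tub1, tub2, tub3, tub4's own z axis and vertical below 0.1 rad and x of tub2 in the frame of caddy between -0.012 and 0.012 m and y of tub2 in the frame of caddy between -0.15 and 0.18 m and z of tub2 in the frame of caddy between 0.001 and 0.011 m and x of tub3 in the frame of caddy between -0.012 and 0.012 m and y of tub3 in the frame of caddy between -0.15 and 0.18 m and z of tub3 in the frame of caddy between 0.001 and 0.011 m and x of tub4 in the frame of caddy between -0.012 and 0.012 m and y of tub4 in the frame of caddy between -0.15 and 0.18 m and z of tub4 in the frame of caddy between 0.001 and 0.011 m and value of joint each of lid1, lid2, lid3, lid4 above 0.006 m), for 0.2 s.
3. the jaw presses the row of tubs against the end stop: jaw and stop each touch a tub and at least 3 N reaches the stop ((y of tub1 in the frame of jaw_face between 0.02 and 0.038 m or y of tub2 in the frame of jaw_face between 0.02 and 0.038 m or y of tub3 in the frame of jaw_face between 0.02 and 0.038 m or y of tub4 in the frame of jaw_face between 0.02 and 0.038 m) and y of any of tub1, tub2, tub3, tub4 in the frame of stop_face above -0.038 m and (contact force between stop and tub1 above 3 N or contact force between stop and tub2 above 3 N or contact force between stop and tub3 above 3 N or contact force between stop and tub4 above 3 N)), for 0.2 s.
At the end, for the whole second after the job is handed in: Paddle flat at rest on the board, centre at most 90 mm (board x) and 65 mm (y) from its centre; every tub present upright at rest on the channel floor between jaw and stop, lids at least 6 of 8 mm down; jaw face and stop face each within 6 mm of a tub (all of step 1 and all of step 2 and (y of tub1 in the frame of jaw_face between 0.02 and 0.038 m or y of tub2 in the frame of jaw_face between 0.02 and 0.038 m or y of tub3 in the frame of jaw_face between 0.02 and 0.038 m or y of tub4 in the frame of jaw_face between 0.02 and 0.038 m) and y of any of tub1, tub2, tub3, tub4 in the frame of stop_face above -0.038 m and linear speed of each of tub1, tub2, tub3, tub4, paddle below 0.02 m/s); the robot touches nothing.
It fails at once if one of the other things (owl, cup, tumbler, phone, plate, paint pots, brush) is shifted by more than 60 mm (distance of any of owl, brush_cup, tumbler, phone, bisque_plate, paint_pots, loose_brush from where it was at the start of the episode above 0.06 m).
It fails at once if the owl, the brush cup or the tumbler is tipped over (angle between any of owl, brush_cup, tumbler's own z axis and vertical above 0.6 rad).
Of tub1, tub2, tub3, tub4 only 3 to 4 are there at a start; the rules pass over those that are not, and their reading is None.
At some moment in a run one of tub1, tub2, tub3, tub4, paddle may be knocked a few centimetres aside while the robot is not near it.
It also fails if it takes over 208 s, if anything falls off the work surface, if the arm or the gripper's body presses on something with over 40 N, if the wrist force passes 120 N, or if a joint passes its speed limit or range.

## Working session

There is one attempt and no reset: what is moved stays moved. The work goes in short steps, Python scripts to look and compute and a shell command to move; the robot and the scene stay as the last step left them, time stands still between calls to the robot, and variables do not carry over. Pictures are saved under pics/ and viewed, at most 14 in all, crops included, and the job is handed in when it is done.

```bash
mkdir -p pics
python3 - <<'E'
from rig import ctrl
import cv2,numpy as np
for n in ("scene","top"):
    im=ctrl.capture(n); cv2.imwrite(f"pics/{n}0.png",im[...,::-1])
    c=ctrl.camera_info(n); print(n,c)
s=ctrl.observe(); print(s)
E
```

```text
scene {'fovy': 53.248953162768586, 'cx': 326.60142652087603, 'cy': 245.40045736217203, 'R': array([[-0.40596289,  0.91379502,  0.01314485],
       [ 0.6046836 ,  0.27936612, -0.74586347],
       [-0.68523855, -0.29484442, -0.66596914]]), 't': array([ 227.83417731, -278.56816337, 1501.17007158])}
top {'fovy': 43.03030366560273, 'cx': 316.19691337709673, 'cy': 243.20104246696812, 'R': array([[-3.04702566e-03, -9.99995067e-01,  7.62637071e-04],
       [-9.79583408e-01,  2.83152579e-03, -2.01018230e-01],
       [ 2.01015079e-01, -1.35957432e-03, -9.79587204e-01]]), 't': array([  26.55853501,  550.57233258, 1572.86047913])}
{'clock': 0.1, 'joints': array([66.46154269, 26.83092633, -0.66658875, 91.87487821,  0.34542432,
       61.38789795, -3.22482557]), 'joint_velocities': array([-0.04728469, -0.14826053, -0.02571221, -0.14903269, -0.00515257,
       -0.09555643, -0.00593959]), 'joint_torque': array([ 9.77044292e-04, -5.21645451e+01, -1.23969972e-02, -2.44365835e+01,
       -5.67940890e-02,  1.40684980e-02,  4.23461040e-05]), 'eef_pos': array([ 233.48465791, -606.04411107,  209.24149403]), 'tcp_rot': array([[ 9.33114476e-01,  3.59578776e-01, -6.92226046e-04],
       [ 3.59579420e-01, -9.33113367e-01,  1.44365154e-03],
       [-1.26818923e-04, -1.59600239e-03, -9.99998718e-01]]), 'ft_force': array([-0.3367763 ,  0.498032  ,  0.24377584]), 'ft_torque': array([-0.022255  , -0.03519789, -0.00108223]), 'grip_force': 0.0, 'opening': 91.78975596174566}
```

View pics/scene0.png

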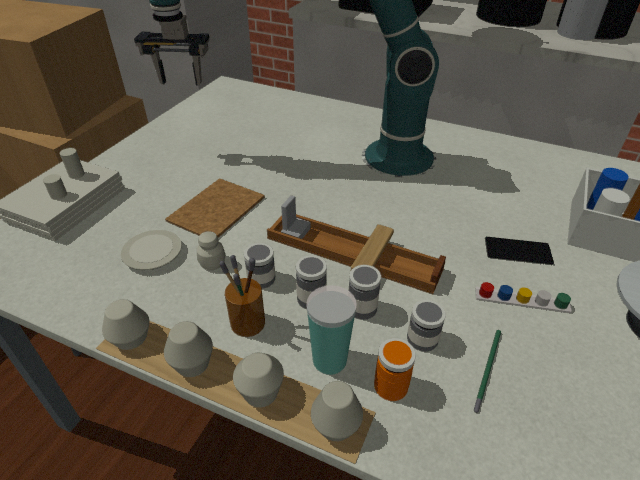

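View pics/top0.png

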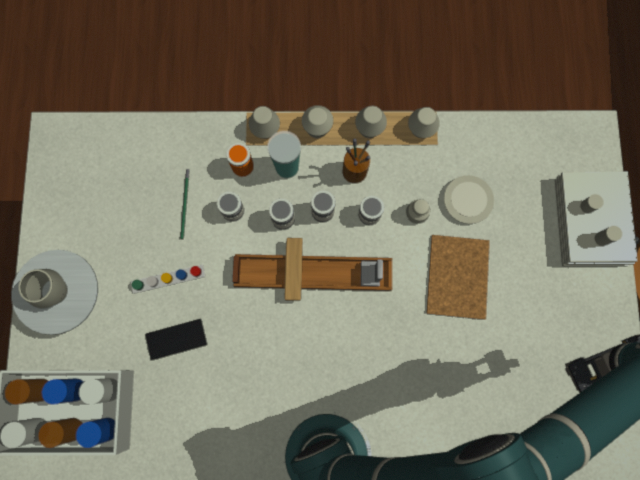

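Candidate tubs with a grey body and pale lid, scene pixels: A (260,265), B (311,282), C (365,291), D (426,326). These match top pixels (371,210), (322,206), (282,213) and (230,206). Things that could be mistaken for them:
- The orange look-alike, at (395,370) in scene and (240,158) in top.
- The owl, at (210,250).
- The tumbler, at (330,330).
- The cups on the tray.

The paddle lies across the caddy at top (293,268). The jaw is at top (372,272), with the stop at the left end. The board is at top (458,277).

```bash
cat > vis.py <<'E'
import numpy as np,cv2
from rig import ctrl
def ray(c,p):
    f=240/np.tan(np.radians(c["fovy"])/2)
    R,t=np.array(c["R"]),np.array(c["t"])
    return -R.T@t, R.T@np.array([(p[0]-c["cx"])/f,(p[1]-c["cy"])/f,1.])
def onz(c,p,z):
    o,d=ray(c,p); return o+d*(z-o[2])/d[2]
def tri(obs):  # [(cam,px),...] least-squares point, residual mm
    A=np.zeros((3,3));b=np.zeros(3);L=[]
    for c,p in obs:
        o,d=ray(c,p);d=d/np.linalg.norm(d);P=np.eye(3)-np.outer(d,d);A+=P;b+=P@o;L.append((P,o))
    x=np.linalg.solve(A,b); return x,max(np.linalg.norm(P@(x-o)) for P,o in L)
def proj(c,X):
    f=240/np.tan(np.radians(c["fovy"])/2); q=np.array(c["R"])@X+np.array(c["t"])
    return np.array([f*q[0]/q[2]+c["cx"],f*q[1]/q[2]+c["cy"]])
E
python3 - <<'E'
import cv2,numpy as np
a=cv2.imread("pics/scene0.png")[225:365,190:460]; b=cv2.imread("pics/top0.png")[140:310,200:500]
cv2.imwrite("pics/cropA.png",np.vstack([cv2.resize(a,(600,311),interpolation=3),cv2.resize(b,(600,289)if 0 else (600,285),interpolation=3)]))
t=cv2.imread("pics/top0.png");h=cv2.cvtColor(t,cv2.COLOR_BGR2HSV)
for n,p in dict(lid=(282,208),lid2=(371,205),caddywall=(320,257),floor=(320,272),paddle=(293,268),jaw=(372,272),board=(458,277),table=(430,350)).items(): print(n,h[p[1],p[0]])
s=cv2.imread("pics/scene0.png");h=cv2.cvtColor(s,cv2.COLOR_BGR2HSV)
for n,p in dict(lid=(311,268),lid2=(365,276),body=(311,295),table=(160,130)).items(): print(n,h[p[1],p[0]])
E
```

```text
lid [36 13 99]
lid2 [ 40   8 100]
caddywall [ 15 164 121]
floor [ 15 169 133]
paddle [ 19 129 146]
jaw [60  6 82]
board [ 17 141 123]
table [ 39  30 176]
lid [15 11 93]
lid2 [15 11 95]
body [  9  17 154]
table [ 30  23 157]
```

View pics/cropA.png

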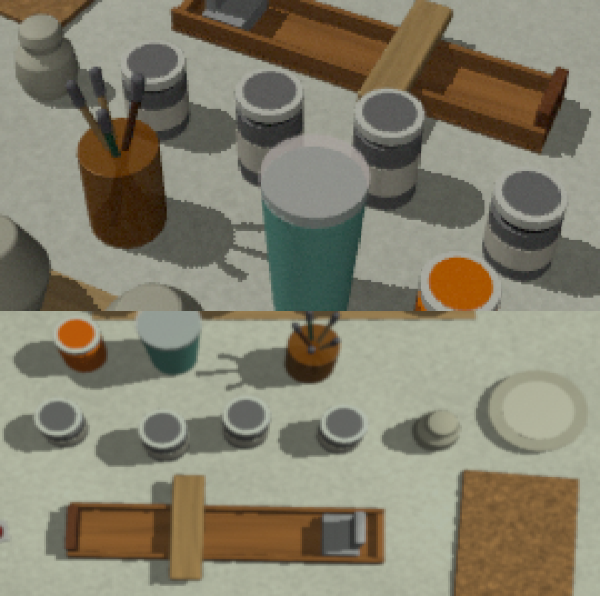

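The crop shows four grey-bodied tubs, each with a grey disc inside a white rim and a dark neck showing, so the lids are proud. B and C look tall; A and D look short. The orange one stands apart. Next I'll measure discs, caddy, paddle and board.

Run:
```python
from vis import *
S,T=ctrl.camera_info("scene"),ctrl.camera_info("top")
s=cv2.imread("pics/scene0.png");t=cv2.imread("pics/top0.png")
hs,ht=[cv2.cvtColor(x,cv2.COLOR_BGR2HSV) for x in (s,t)]
def disc(h,p,vmax=125):
    m=((h[...,2]<vmax)&(h[...,1]<50)).astype(np.uint8)
    n,l,st,c=cv2.connectedComponentsWithStats(m,connectivity=4); k=l[p[1],p[0]]
    return c[k],st[k,2:5]
for n,ps,pt in (("A",(260,252),(371,205)),("B",(311,268),(322,200)),("C",(365,276),(282,208)),("D",(426,312),(230,200))):
    a,sa=disc(hs,ps);b,sb=disc(ht,pt); x,r=tri([(S,a),(T,b)]); print(n,a.round(1),sa,b.round(1),sb,x.round(1),round(r,1))
def rect(m,z,name):
    c=max(cv2.findContours(m.astype(np.uint8),cv2.RETR_EXTERNAL,2)[0],key=cv2.contourArea)
    X=np.array([onz(T,p[0],z)[:2] for p in c],np.float32); print(name,cv2.minAreaRect(X))
H,Sa,V=ht[...,0].astype(int),ht[...,1],ht[...,2]
roi=np.zeros(H.shape,bool);roi[225:330,400:520]=1
rect((Sa>90)&roi,10,"board")
roi[:]=0;roi[225:315,215:400]=1
cad=(Sa>90)&roi; pad=cad&(H>=18)&(Sa<150)
pad=cv2.morphologyEx(pad.astype(np.uint8),cv2.MORPH_OPEN,np.ones((5,5)))
rect(pad,48,"paddle"); 
m=cad.copy(); m[:,278:308]=0
for nm,lo,hi in (("L",225,278),("R",308,400)):
    mm=m.copy();mm[:,:lo]=0;mm[:,hi:]=0;rect(mm,30,"caddy"+nm)
for x in (240,250,260,270,312,320,330,340,350,385):
    ys=np.where(cad[:,x])[0]; print(x,[onz(T,(x,y),30)[:2].round(1).tolist() for y in (ys[0]-.5,ys[-1]+.5)])
```

```text
A [280.5 276.1] [  82   64 2009] [371.7 206.2] [ 18  17 239] [ 649.2 -103.    29. ] 26.9
B [310.8 265.3] [ 24  17 319] [322.6 201.4] [ 18  17 245] [653.9   6.1 103.9] 1.8
C [365.  275.1] [ 25  18 340] [280.5 209.4] [ 18  18 248] [632.5 116.7 102.4] 1.7
D [428.6 311.6] [ 26  20 405] [228.3 202.3] [ 18  17 239] [656.9 257.2  84.9] 1.6
board ((467.5772705078125, -360.191650390625), (158.46762084960938, 217.90603637695312), 83.86894226074219)
paddle ((484.44097900390625, 86.96480560302734), (164.77500915527344, 42.65779495239258), 0.11290854960680008)
caddyL ((481.2311706542969, 189.55462646484375), (121.24457550048828, 88.35576629638672), 88.25985717773438)
caddyR ((474.3890686035156, -63.94561004638672), (224.6383514404297, 88.6536865234375), 88.47923278808594)
240 [[528.1, 231.4], [438.1, 229.4]]
250 [[525.2, 204.3], [438.0, 202.6]]
260 [[525.2, 177.2], [435.3, 175.8]]
270 [[525.1, 150.1], [435.2, 149.0]]
312 [[522.0, 36.4], [432.2, 36.5]]
320 [[521.9, 14.7], [432.1, 15.1]]
330 [[519.1, -12.4], [432.0, -11.7]]
340 [[519.0, -39.4], [431.9, -38.5]]
350 [[519.0, -66.5], [431.9, -65.3]]
385 [[515.9, -161.2], [428.9, -158.9]]
```

```bash
python3 -m crank '[[[0,0,0],[0.9,1,0],1],[[0,0,-0.08],[0.9,1,0],1],[[0,0,-0.08],[0.9,1,0],1],[[0,0,-0.074],[0.9,1,0],1],[[0,0,0],[0.9,1,0],1],[[0,0,0],[0.9,1,0],1],[[0,0,0],[0.9,1,0],1],[[0,0,0],[0.9,1,0],1],[[0,0,0],[0.9,1,0],1],[[0,0,0],[0.2,1,0],1],[[0,0,0],[0,1,0],1],[[0,0,0],[0,1,0],1]]' 20
python3 -m crank '[[[0,0,0],[0,1,0],1],[[0,0,0],[0,1,0],1],[[0,0,0],[0,1,0],1],[[0,0,0],[0,1,0],1],[[0,0,0],[0,1,0],1],[[0,0,0],[0,1,0],1],[[0,0,0],[0,1,0],1],[[0,0,0],[0,1,0],1],[[0,0,0],[0,1,0],1],[[0,0,0],[0,0,0],1],[[0,0,0],[0,0,0],1]]'
python3 - <<'E'
from vis import *
print(ctrl.observe()["tcp_rot"].round(3).tolist())
cv2.imwrite("pics/w1.png",ctrl.capture("wrist")[...,::-1]); print(ctrl.camera_info("wrist"))
E
```

```text
clock: 1.3
eef_pos: [482.6, -245.0, 209.5]
tcp_rot: [[1.0, 0.001, -0.001], [0.001, -1.0, 0.0], [-0.001, -0.0, -1.0]]
ft_force: [-0.1, 0.1, 0.4]
opening: 92.0
grip_force: 0.0
clock: 2.4
eef_pos: [482.4, 23.6, 209.9]
tcp_rot: [[1.0, 0.002, -0.001], [0.002, -1.0, -0.0], [-0.001, 0.0, -1.0]]
ft_force: [-0.2, 0.0, -0.1]
opening: 91.8
grip_force: 0.0
[[1.0, 0.002, -0.001], [0.002, -1.0, -0.0], [-0.001, 0.0, -1.0]]
{'fovy': 67.54194388137041, 'cx': 319.7540506125758, 'cy': 237.5146277324125, 'R': array([[ 1.78835166e-04, -9.99999913e-01,  3.77628705e-04],
       [-9.68251998e-01, -7.87593541e-05,  2.49976123e-01],
       [-2.49976072e-01, -4.10344269e-04, -9.68251928e-01]]), 't': array([ 23.27936599, 439.5336081 , 510.19299448])}
```

View pics/w1.png

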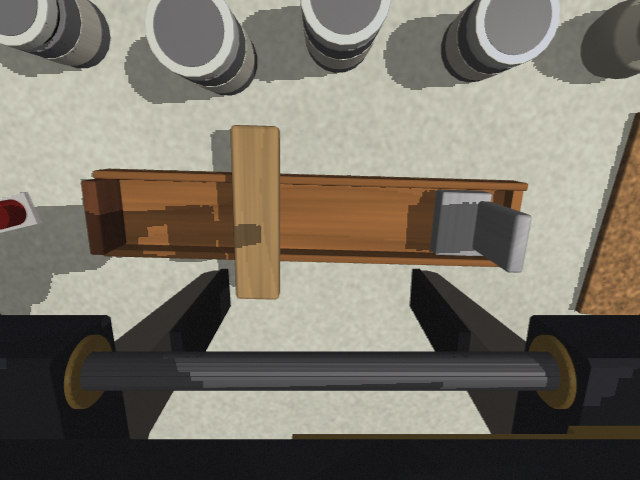

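The wrist view shows the paddle at (256,212). The whole caddy is in view, with the stop at (100,215), the jaw block at (462,222) and its tab at (510,235). The tub lids run along the top edge.

Run:
```python
from vis import *
W,T=ctrl.camera_info("wrist"),ctrl.camera_info("top")
w=cv2.imread("pics/w1.png");h=cv2.cvtColor(w,cv2.COLOR_BGR2HSV);H,Sa,V=[h[...,i].astype(int) for i in range(3)]
for p in ((256,160),(260,280),(180,220),(350,215),(350,184),(150,174)): print(p,h[p[1],p[0]])
m=((Sa>80)).astype(np.uint8); m[:115]=0;m[300:]=0;m[:,550:]=0;m[:,:60]=0
# paddle parts clear of caddy: rows above 165 and below 268
P=[]
for r in list(range(135,166,5))+list(range(272,292,4)):
    xs=np.where(m[r,215:300])[0]+215; P.append(((xs[0]-.5+xs[-1]+.5)/2+0,r,xs[0],xs[-1])); 
print(P[0],P[-1]); 
col=np.where(m[115:301,258])[0]+115; print("paddle rows",col[0],col[-1])
top=onz(W,(258,col[0]-.5),48); bot=onz(W,(256,col[-1]+.5),48); print(top.round(1),bot.round(1),((top+bot)/2).round(1))
a,b=onz(W,P[0][:2],48),onz(W,P[-1][:2],48); print("axis pts",a.round(1),b.round(1))
print("width",np.linalg.norm(onz(W,(P[0][2]-.5,P[0][1]),48)-onz(W,(P[0][3]+.5,P[0][1]),48)))
# height: far-edge middle, wrist vs top
t=cv2.cvtColor(cv2.imread("pics/top0.png"),cv2.COLOR_BGR2HSV)
mt=(t[...,1]>90)[225:315,293]; r=np.where(mt)[0]+225; print("tri far/near",tri([(W,(256,col[0]-.5)),(T,(293.5,r[0]-.5))]),tri([(W,(256,col[-1]+.5)),(T,(293,r[-1]+.5))]))
for c in (130,160,190,310,340,370,400,500):
    rr=np.where(m[165:272,c])[0]+165
    u,l=onz(W,(c,rr[0]-.5),30),onz(W,(c,rr[-1]+.5),30); print(c,rr[0],rr[-1],u[:2].round(1),l[:2].round(1))
```

```text
(256, 160) [ 17 121 167]
(260, 280) [ 17 118 149]
(180, 220) [ 13 149  89]
(350, 215) [ 14 160 150]
(350, 184) [ 14 156 132]
(150, 174) [ 14 156 137]
(np.float64(255.0), 135, np.int64(231), np.int64(279)) (np.float64(257.5), 288, np.int64(236), np.int64(279))
paddle rows 126 298
[569.9  78.7  48. ] [402.6  87.9  48. ] [486.2  83.3  48. ]
axis pts [561.7  81.7  48. ] [414.   85.8  48. ]
width 44.13285289000869
tri far/near (array([572.01418877,  85.6109372 ,  25.08277685]), np.float64(1.590452067441047)) (array([401.31636682,  87.49461182,  45.54091199]), np.float64(0.8560914422854277))
130 169 256 [530.9 207.6] [441.4 219.4]
160 170 257 [529.9 178.6] [440.3 188.5]
190 171 258 [529.  149.5] [439.3 157.6]
310 175 261 [525.1  32.9] [436.   33.5]
340 175 262 [525.1   3.6] [434.9   2.4]
370 177 262 [523.2 -25.7] [434.9 -28.8]
400 177 263 [523.2 -55. ] [433.8 -60. ]
500 180 204 [ 520.3 -153. ] [ 495.6 -156.1]
```

```bash
python3 -m crank '[[[0,0,-0.018],[0.1,1,0],1],[[0,0,0],[0,1,-0.5],1],[[0,0,0],[0,0.05,-0.9],1],[[0,0,0],[0,0,-0.9],1],[[0,0,0],[0,0,-0.9],1],[[0,0,0],[0,0,-0.9],1],[[0,0,0],[0,0,-0.7],1],[[0,0,0],[0,0,-0.4],1],[[0,0,0],[0,0,-0.2],1],[[0,0,0],[0,0,0],0],[[0,0,0],[0,0,0],0],[[0,0,0],[0,0,0],0]]' 20
python3 -m crank '[[[0,0,0],[0,0,0],0],[[0,0,0],[0,0,0],0],[[0,0,0],[0,0,0],0],[[0,0,0],[0,0,0],0]]'
```

```text
clock: 3.65
eef_pos: [486.5, 85.0, 49.0]
tcp_rot: [[1.0, -0.028, 0.002], [-0.028, -1.0, 0.0], [0.002, -0.0, -1.0]]
ft_force: [-0.3, -1.7, 0.6]
opening: 69.7
grip_force: 0.0
clock: 4.05
eef_pos: [485.7, 85.0, 48.2]
tcp_rot: [[1.0, -0.028, 0.0], [-0.028, -1.0, -0.0], [0.0, 0.0, -1.0]]
ft_force: [-0.2, 0.5, 0.4]
opening: 37.7
grip_force: 0.0
```

```bash
python3 -m crank '[[[0,0,0],[0,0,0],0],[[0,0,0],[0,0,0],0]]'
python3 - <<'E'
from vis import *
w=ctrl.capture("wrist")[...,::-1];t=ctrl.capture("top")[...,::-1]
cv2.imwrite("pics/t2.png",t)
cv2.imwrite("pics/wt2.png",np.hstack([cv2.resize(w,(400,300)),cv2.resize(t[180:330,200:400],(400,300),interpolation=3)]))
E
```

```text
clock: 4.25
eef_pos: [485.7, 85.0, 48.1]
tcp_rot: [[1.0, -0.028, -0.0], [-0.028, -1.0, -0.0], [-0.0, 0.0, -1.0]]
ft_force: [0.1, -0.8, -0.3]
opening: 22.0
grip_force: 0.0
```

View pics/wt2.png

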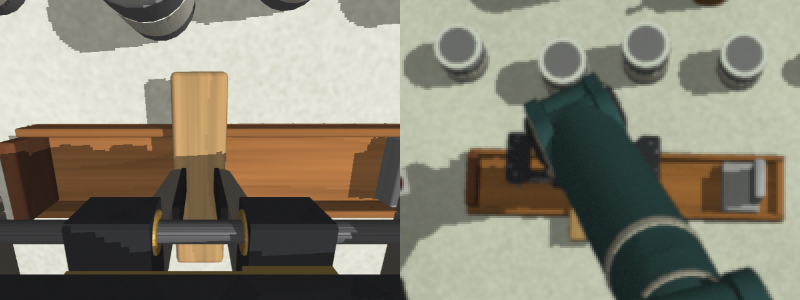

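Run:
```python
from vis import *
W=ctrl.camera_info("wrist"); s=ctrl.observe(); print(s["eef_pos"],s["opening"],s["grip_force"],s["clock"])
for z in (23,30,48,60,73):
  for dx in (-10,10): print(z,dx,(proj(W,np.array([485.7+dx,85+12,z]))*.625).round(),(proj(W,np.array([485.7+dx,85-12,z]))*.625).round())
w=ctrl.capture("wrist")[...,::-1]; cv2.imwrite("pics/w3.png",np.ascontiguousarray(w[180:440,180:480]).repeat(2,0).repeat(2,1))
```

```text
[485.64412079  84.96734803  48.06615789] 14.215149979844025 0.0 4.35
23 -10 [188. 178.] [213. 178.]
23 10 [187. 158.] [213. 158.]
30 -10 [188. 181.] [214. 181.]
30 10 [187. 161.] [214. 160.]
48 -10 [187. 190.] [215. 189.]
48 10 [186. 167.] [215. 166.]
60 -10 [186. 196.] [216. 195.]
60 10 [185. 172.] [216. 172.]
73 -10 [185. 204.] [218. 203.]
73 10 [184. 179.] [217. 178.]
```

View pics/w3.png

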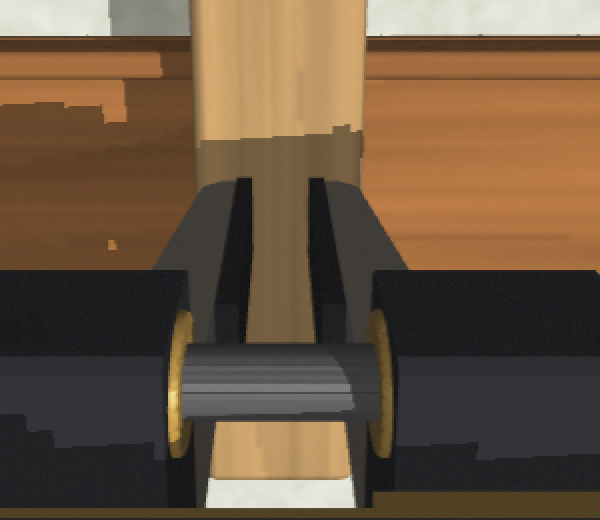

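The fingers closed above the paddle. In the image the fingertips sit at about TCP height rather than 25 mm ahead. I'll reopen, go 14 mm lower, which is safe on either reading, and close again.

```bash
python3 -m crank '[[[0,0,0],[0,0,0],1],[[0,0,0],[0,0,0],1],[[0,0,0],[0,0,0],1],[[0,0,0],[0,0,0],1],[[0,0,0],[0,0,0],1],[[0,0,0],[0,0,0],1],[[0,0,0],[0,0,0],1],[[0,0,0],[0,0,0],1],[[0,0,0],[0,0,0],1],[[0,0,0],[0,0,0],1]]'
python3 -m crank '[[[0,0,0],[0,0,-0.15],1],[[0,0,0],[0,0,-0.15],1],[[0,0,0],[0,0,-0.17],1],[[0,0,0],[0,0,0],0],[[0,0,0],[0,0,0],0],[[0,0,0],[0,0,0],0],[[0,0,0],[0,0,0],0],[[0,0,0],[0,0,0],0],[[0,0,0],[0,0,0],0],[[0,0,0],[0,0,0],0],[[0,0,0],[0,0,0],0]]'
```

```text
clock: 5.4
eef_pos: [485.7, 84.9, 48.1]
tcp_rot: [[1.0, -0.028, 0.0], [-0.028, -1.0, -0.0], [0.0, 0.0, -1.0]]
ft_force: [0.1, -0.7, 0.7]
opening: 87.8
grip_force: 0.0
clock: 6.5
eef_pos: [485.8, 84.9, 34.1]
tcp_rot: [[1.0, -0.028, 0.0], [-0.028, -1.0, -0.0], [0.0, 0.0, -1.0]]
ft_force: [-0.3, 0.4, 0.7]
opening: 43.8
grip_force: 20.0
```

```bash
python3 -m crank '[[[0,0,0],[0,0,0.3],0],[[0,0,0],[0,0,0.7],0],[[0,0,0],[0,0,0.9],0],[[0,0,0],[0,0,0.9],0],[[0,0,0],[0,0,0.7],0],[[0,0,0],[0,-0.4,0],0],[[0,0,0],[0,-0.8,0],0],[[0,0,0],[-0.1,-1,0],0],[[0,0,0],[-0.1,-1,0],0],[[0,0,0],[-0.1,-1,0],0],[[0,0,0],[-0.1,-1,0],0],[[0,0,0],[-0.1,-1,0],0]]'
python3 -m crank '[[[0,0,0],[-0.1,-1,0],0],[[0,0,0],[0,-1,0],0],[[0,0,0],[0,-1,0],0],[[0,0,0],[0,-1,0],0],[[0,0,0],[0,-1,0],0],[[0,0,0],[0,-1,0],0],[[0,0,0],[0,-1,0],0],[[0,0,0],[0,-0.7,0],0],[[0,0,0],[0,-0.4,-0.5],0],[[0,0,0],[0,0,-0.9],0],[[0,0,0],[0,0,-0.9],0],[[0,0,0],[0,0,-0.6],0]]'
```

```text
clock: 7.7
eef_pos: [469.3, -103.0, 138.0]
tcp_rot: [[1.0, -0.029, -0.002], [-0.029, -1.0, -0.0], [-0.002, 0.0, -1.0]]
ft_force: [0.1, 0.2, -1.3]
opening: 43.6
grip_force: 20.0
clock: 8.9
eef_pos: [465.5, -342.6, 48.3]
tcp_rot: [[1.0, -0.028, -0.004], [-0.028, -1.0, 0.003], [-0.004, -0.003, -1.0]]
ft_force: [-0.2, -0.4, -0.9]
opening: 43.7
grip_force: 20.0
```

```bash
python3 -m crank '[[[0,0,0],[0,-0.5,-0.3],0],[[0,0,0],[0,0,-0.4],0],[[0,0,0],[0,0,-0.25],0],[[0,0,0],[0,0,-0.15],0],[[0,0,0],[0,0,0],0],[[0,0,0],[0,0,0],0.4],[[0,0,0],[0,0,0],0.7],[[0,0,0],[0,0,0],0.7],[[0,0,0],[0,0,0],0.7],[[0,0,0],[0,0,0.5],0.7],[[0,0,0],[0,0,0.8],1],[[0,0,0],[0,0,1],1]]'
python3 -m crank '[[[0,0,0],[0,0,1],1],[[0,0,0],[0,0,1],1],[[0,0,0],[0,1,1],1],[[0,0,0],[0.6,1,1],1],[[0,0,0],[1,1,0],1],[[0,0,0],[1,1,0],1],[[0,0,0],[0,1,0],1],[[0,0,0],[0,1,0],1],[[0,0,0],[0,0,0],1],[[0,0,0],[0,0,0],1]]'
python3 - <<'E'
from vis import *
cv2.imwrite("pics/w4.png",ctrl.capture("wrist")[...,::-1]);cv2.imwrite("pics/t4.png",ctrl.capture("top")[...,::-1]);cv2.imwrite("pics/s4.png",ctrl.capture("scene")[...,::-1])
np.save("w4.npy",ctrl.camera_info("wrist"),allow_pickle=True)
a,b=cv2.imread("pics/w4.png"),cv2.imread("pics/t4.png")
cv2.imwrite("pics/wt4.png",np.vstack([cv2.resize(a,(400,300)),cv2.resize(b[150:330,200:500],(500,300),interpolation=3)[:,:400]*0+cv2.resize(b[150:330,200:500],(400,300),interpolation=3)]))
E
```

```text
clock: 10.1
eef_pos: [467.2, -358.6, 88.9]
tcp_rot: [[1.0, -0.028, -0.001], [-0.028, -1.0, 0.001], [-0.001, -0.001, -1.0]]
ft_force: [0.5, -1.1, 0.5]
opening: 77.9
grip_force: 0.0
clock: 11.1
eef_pos: [545.9, -178.8, 209.2]
tcp_rot: [[1.0, -0.027, 0.001], [-0.027, -1.0, -0.001], [0.001, 0.001, -1.0]]
ft_force: [-0.7, -0.4, -0.1]
opening: 92.1
grip_force: 0.0
```

View pics/wt4.png

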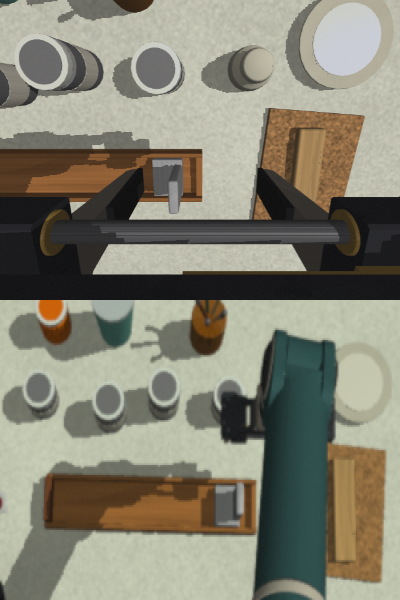

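The paddle lies on the cork board, at wrist (310,165) in the half-size view. Tub A's lid is at about (157,68) there, and B's at (42,62). Next: positions, obstacles and joints.

```bash
cat >> vis.py <<'E'
def disc(im,p,vmax=125):
    h=cv2.cvtColor(im,cv2.COLOR_BGR2HSV); m=((h[...,2]<vmax)&(h[...,1]<50)).astype(np.uint8)
    m=cv2.morphologyEx(m,cv2.MORPH_OPEN,np.ones((3,3)))
    n,l,st,c=cv2.connectedComponentsWithStats(m,connectivity=4); k=l[int(p[1]),int(p[0])]
    return c[k],st[k,2:5]
E
python3 - <<'E'
from vis import *
print(ctrl.observe()["joints"].round(1))
W,T,S=np.load("w4.npy",allow_pickle=True).item(),ctrl.camera_info("top"),ctrl.camera_info("scene")
w,t=cv2.imread("pics/w4.png"),cv2.imread("pics/top0.png")
for n,pw,pt in (("A",(251,109),(371,205)),("B",(65,98),(322,200))):
    a,sa=disc(w,pw);b,_=disc(t,pt); print(n,a.round(1),sa,[np.round(q,1) for q in tri([(W,a),(T,b)])],onz(W,a,84).round(1),onz(W,a,104).round(1))
print("cup base",onz(S,(247,325),0).round(),"cup rim",onz(T,(357,160),100).round(),"tumbler top",onz(T,(285,145),167).round(), "owl",onz(T,(420,208),60).round())
# jaw face & paddle via wrist w4 (full px)
print("jaw top front edge",onz(W,(153*1.6,160*1.6),29).round(),onz(W,(155*1.6,194*1.6),29).round())
print("caddy -y end top",onz(W,(202*1.6,150*1.6),30).round(),onz(W,(202*1.6,201*1.6),30).round())
print("paddle top",[onz(W,np.array(p)*1.6,28).round() for p in ((298,128),(326,128))])
E
```

```text
[ 24.2  20.3 -11.5 102.2   4.7  57.9 -80.9]
A [248.5 108.8] [  62   66 3182] [array([ 647.1, -124.5,   73.2]), np.float64(0.8)] [ 645.3 -126.9   84. ] [ 643.3 -130.6  104. ]
B [64.4 98.7] [  68   72 3799] [array([655.2,   7.8,  96.7]), np.float64(0.1)] [657.   16.3  84. ] [654.3   3.  104. ]
cup base [774. -86.   0.] cup rim [769. -85. 100.] tumbler top [786. 105. 167.] owl [ 646. -256.   60.]
jaw top front edge [ 508. -102.   29.] [ 447. -100.   29.]
caddy -y end top [ 522. -183.   30.] [ 431. -180.   30.]
paddle top [array([ 554., -337.,   28.]), array([ 552., -382.,   28.])]
```

```bash
python3 -m crank '[[[0,0,0],[0.8,0.4,0],1],[[0,0,0],[0.9,0.6,-0.2],1],[[0,0,0],[0.9,0.5,-0.8],1],[[0,0,0],[0.7,0.3,-0.9],1],[[0,0,0],[0,0,0],1],[[0,0,0],[0,0,0],1]]'
python3 - <<'E'
from vis import *
s=ctrl.observe();w=ctrl.capture("wrist")[...,::-1].copy();W=ctrl.camera_info("wrist");cv2.imwrite("pics/w5.png",w)
t=ctrl.capture("top")[...,::-1].copy();T=ctrl.camera_info("top"); cv2.imwrite("pics/t5.png",t)
b,_=disc(cv2.imread("pics/top0.png"),(371,205)); print(s["eef_pos"],onz(T,b,84))
h=cv2.cvtColor(w,cv2.COLOR_BGR2HSV); m=((h[...,2]<125)&(h[...,1]<50)).astype(np.uint8)
n,l,st,c=cv2.connectedComponentsWithStats(m,connectivity=4)
for k in range(1,n):
    if 1500<st[k,4]<20000: print(c[k].round(),st[k],onz(W,c[k],84).round(1),onz(W,c[k],104).round(1))
E
```

```text
clock: 11.85
eef_pos: [643.9, -126.3, 150.2]
tcp_rot: [[1.0, -0.029, -0.002], [-0.029, -1.0, -0.0], [-0.002, 0.0, -1.0]]
ft_force: [0.1, 0.6, 0.2]
opening: 92.2
grip_force: 0.0
[ 643.94219169 -126.25096959  150.221866  ] [ 644.87165161 -123.05371037   84.        ]
[174.  96.] [  77   43  195   96 6680] [747.4 -36.8  84. ] [744.7 -44.4 104. ]
[564. 170.] [ 532   91   99  158 4302] [ 694.1 -289.4   84. ] [ 695.8 -276.1  104. ]
[442. 221.] [ 383  183  135   82 6165] [ 661.8 -210.6   84. ] [ 666.1 -203.8  104. ]
```

```bash
python3 -m crank '[[[0,0,0],[0,0.05,-0.6],1],[[0,0,0],[0,0,-0.9],1],[[0,0,0],[0,0,-0.9],1],[[0,0,0],[0,0,-0.8],1],[[0,0,0],[0,0,-0.4],1],[[0,0,0],[0,0,0],0],[[0,0,0],[0,0,0],0],[[0,0,0],[0,0,0],0],[[0,0,0],[0,0,0],0],[[0,0,0],[0,0,0],0],[[0,0,0],[0,0,0],0]]' 20
```

```text
clock: 13.05
eef_pos: [645.7, -124.0, 44.6]
tcp_rot: [[1.0, -0.028, 0.002], [-0.028, -1.0, -0.001], [0.002, 0.001, -1.0]]
ft_force: [-1.5, -0.0, 6.8]
opening: 63.3
grip_force: 20.0
```

```bash
python3 -m crank '[[[0,0,0],[0,0,0.4],0],[[0,0,0],[0,0,0.9],0],[[0,0,0],[0,0,1],0],[[0,0,0],[-0.5,0,0.7],0],[[0,0,0],[-1,0,0],0],[[0,0,0.091],[-1,0,0],0],[[0,0,0.091],[-1,0.3,0],0],[[0,0,0.091],[-0.9,0.8,0],0],[[0,0,0.091],[-0.7,1,0],0],[[0,0,0.091],[-0.3,1,0],0],[[0,0,0.091],[0,1,0],0],[[0,0,0.091],[0,1,0],0]]'
python3 -m crank '[[[0,0,0.091],[0,1,0],0],[[0,0,0.091],[0,1,0],0],[[0,0,0.091],[0,1,0],0],[[0,0,0.09],[0,1,0],0],[[0,0,0],[0,1,0],0],[[0,0,0],[0,0.4,0],0],[[0,0,0],[0,0,0],0],[[0,0,0],[0,0,0],0]]'
python3 - <<'E'
from vis import *
s=ctrl.observe();print(s["joints"].round(0));w=ctrl.capture("wrist")[...,::-1].copy();W=ctrl.camera_info("wrist");cv2.imwrite("pics/w6.png",w);cv2.imwrite("pics/t6.png",ctrl.capture("top")[...,::-1])
np.save("w6.npy",W,allow_pickle=True)
E
```

```text
clock: 14.25
eef_pos: [482.1, 30.4, 133.7]
tcp_rot: [[0.559, 0.829, 0.001], [0.829, -0.559, -0.001], [-0.0, 0.001, -1.0]]
ft_force: [1.2, -0.4, -1.9]
opening: 63.7
grip_force: 20.0
clock: 15.05
eef_pos: [482.6, 190.0, 132.9]
tcp_rot: [[0.029, 1.0, -0.0], [1.0, -0.029, -0.002], [-0.002, -0.0, -1.0]]
ft_force: [0.8, -0.6, -2.3]
opening: 63.7
grip_force: 20.0
[  5.  25. -37. 112.  20.  49. -44.]
```

View pics/w6.png

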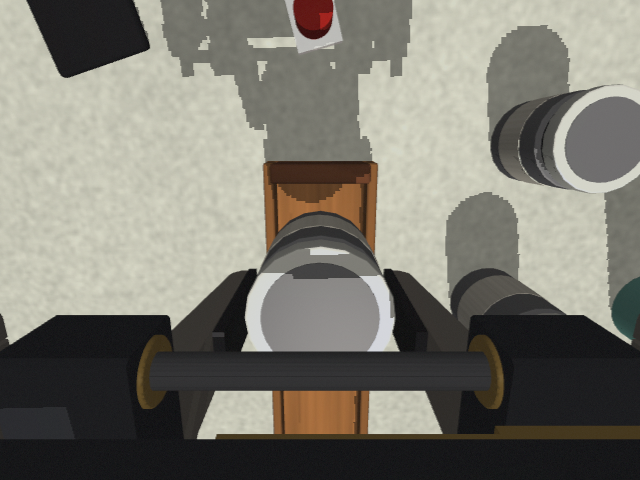

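The tub hangs over the channel near the stop. The stop is at (320,172), the caddy walls at columns 265 and 377, and the lid at (320,310). Now the x centring.

Run:
```python
from vis import *
W=np.load("w6.npy",allow_pickle=True).item();w=cv2.imread("pics/w6.png");h=cv2.cvtColor(w,cv2.COLOR_BGR2HSV);m=h[...,1]>90
for r in (195,205,215,400,420):
    x=np.where(m[r,230:410])[0]+230; a,b=onz(W,(x[0]-.5,r),30),onz(W,(x[-1]+.5,r),30); c=(a+b)/2
    print(r,x[0],x[-1],a.round(1),b.round(1),"w",round(b[0]-a[0],1),"dx at tcp y",round(c[0]+.028*(190-c[1]),1))
e=np.where(m[150:200,320])[0][0]+150; print("stop far top",onz(W,(320,e),50))
# edge stop/floor: print column profile
print([ (r,tuple(w[r,300])) for r in range(158,200,3)])
```

```text
195 265 376 [441.6 223.9  30. ] [528.2 221.3  30. ] w 86.6 dx at tcp y 484.0
205 265 375 [441.1 216.1  30. ] [527.5 213.6  30. ] w 86.4 dx at tcp y 483.6
215 266 375 [441.3 208.2  30. ] [527.6 205.6  30. ] w 86.3 dx at tcp y 484.0
400 273 368 [436.2  38.4  30. ] [522.9  35.8  30. ] w 86.7 dx at tcp y 483.8
420 274 367 [435.7  16.9  30. ] [522.   14.3  30. ] w 86.3 dx at tcp y 483.8
stop far top [485.29065169 249.23929919  50.        ]
[(158, (np.uint8(109), np.uint8(117), np.uint8(117))), (161, (np.uint8(31), np.uint8(43), np.uint8(61))), (164, (np.uint8(25), np.uint8(35), np.uint8(56))), (167, (np.uint8(28), np.uint8(41), np.uint8(67))), (170, (np.uint8(31), np.uint8(44), np.uint8(67))), (173, (np.uint8(30), np.uint8(42), np.uint8(65))), (176, (np.uint8(29), np.uint8(42), np.uint8(66))), (179, (np.uint8(29), np.uint8(41), np.uint8(64))), (182, (np.uint8(26), np.uint8(35), np.uint8(56))), (185, (np.uint8(35), np.uint8(63), np.uint8(94))), (188, (np.uint8(37), np.uint8(63), np.uint8(93))), (191, (np.uint8(37), np.uint8(63), np.uint8(93))), (194, (np.uint8(36), np.uint8(63), np.uint8(94))), (197, (np.uint8(38), np.uint8(63), np.uint8(93)))]
```

```bash
python3 -m crank '[[[0,0,0],[0.04,0,-0.6],0],[[0,0,0],[0,0,-0.8],0],[[0,0,0],[0,0,-0.6],0],[[0,0,0],[0,0,-0.35],0],[[0,0,0],[0,0,-0.2],0],[[0,0,0],[0,0,-0.1],0],[[0,0,0],[0,0,-0.1],0],[[0,0,0],[0,0,0],0],[[0,0,0],[0,0,0],0]]'
```

```text
clock: 16.05
eef_pos: [484.2, 191.6, 50.9]
tcp_rot: [[0.028, 1.0, 0.001], [1.0, -0.028, 0.0], [0.0, 0.001, -1.0]]
ft_force: [0.5, -0.3, -2.2]
opening: 63.8
grip_force: 20.0
```

```bash
python3 -m crank '[[[0,0,0],[0,0,-0.05],0],[[0,0,0],[0,0,-0.05],0],[[0,0,0],[0,0,0],0]]'; python3 -m crank '[[[0,0,0],[0,0,-0.05],0],[[0,0,0],[0,0,-0.05],0],[[0,0,0],[0,0,0],0]]'
```

```text
clock: 16.35
eef_pos: [484.3, 191.5, 49.7]
tcp_rot: [[0.028, 1.0, 0.001], [1.0, -0.028, -0.002], [-0.001, 0.001, -1.0]]
ft_force: [-5.2, -4.1, 18.0]
opening: 63.8
grip_force: 20.0
clock: 16.65
eef_pos: [484.3, 191.5, 47.1]
tcp_rot: [[0.028, 1.0, 0.002], [1.0, -0.028, -0.002], [-0.002, 0.002, -1.0]]
ft_force: [-5.9, -4.1, 22.3]
opening: 63.2
grip_force: 20.0
```

```bash
python3 -m crank '[[[0,0,0],[0,0,0.1],0.8],[[0,0,0],[0,0,0],0.85],[[0,0,0],[0,0,0],0.85],[[0,0,0],[0,0,0.4],0.85],[[0,0,0],[0,0,0.9],0.85],[[0,0,0],[0,0,0.9],0.85],[[0,0,0],[0,0,0],0],[[0,0,0],[0,0,0],0],[[0,0,0],[0,0,0],0],[[0,0,0],[0,0,0],0],[[0,0,0],[0,0,0],0],[[0,0,0],[0,0,0],0]]'
python3 -m crank '[[[0,0,0],[0,0,-0.2],0],[[0,0,0],[0,0,-0.2],0],[[0,0,0],[0,0,-0.1],0],[[0,0,0],[0,0,-0.1],0],[[0,0,0],[0,0,-0.1],0],[[0,0,0],[0,0,0],0]]'
```

```text
clock: 17.85
eef_pos: [483.5, 191.4, 112.9]
tcp_rot: [[0.028, 1.0, -0.001], [1.0, -0.028, -0.0], [-0.0, -0.001, -1.0]]
ft_force: [-0.1, 0.2, -1.0]
opening: 32.1
grip_force: 0.0
clock: 18.45
eef_pos: [483.6, 191.4, 92.1]
tcp_rot: [[0.028, 1.0, -0.001], [1.0, -0.028, -0.0], [-0.0, -0.001, -1.0]]
ft_force: [-0.1, 0.6, 0.5]
opening: 0.2
grip_force: 0.0
```

```bash
for i in 1; do python3 -m crank '[[[0,0,0],[0,0,-0.1],0],[[0,0,0],[0,0,-0.1],0],[[0,0,0],[0,0,0],0]]'; python3 -m crank '[[[0,0,0],[0,0,-0.1],0],[[0,0,0],[0,0,-0.1],0],[[0,0,0],[0,0,0],0]]'; done
```

```text
clock: 18.75
eef_pos: [483.6, 191.3, 86.1]
tcp_rot: [[0.028, 1.0, -0.001], [1.0, -0.028, -0.0], [-0.0, -0.001, -1.0]]
ft_force: [1.1, 0.2, 0.2]
opening: 0.3
grip_force: 0.0
clock: 19.05
eef_pos: [483.8, 191.4, 80.2]
tcp_rot: [[0.028, 1.0, -0.0], [1.0, -0.028, -0.0], [-0.0, -0.0, -1.0]]
ft_force: [0.2, 0.8, 0.5]
opening: 0.4
grip_force: 0.0
```

```bash
python3 -m crank '[[[0,0,0],[0,0,-0.1],0],[[0,0,0],[0,0,-0.1],0],[[0,0,0],[0,0,0],0]]'
python3 - <<'E'
from vis import *
W=ctrl.camera_info("wrist");w=ctrl.capture("wrist")[...,::-1].copy();cv2.imwrite("pics/w7.png",w);s=ctrl.capture("scene")[...,::-1].copy();cv2.imwrite("pics/s7.png",s)
cv2.imwrite("pics/ws7.png",np.hstack([w[150:430,170:470],cv2.resize(s[170:310,330:480],(300,280),interpolation=3)]))
E
```

```text
clock: 19.35
eef_pos: [484.2, 191.6, 77.6]
tcp_rot: [[0.028, 1.0, 0.001], [1.0, -0.028, -0.002], [-0.002, 0.001, -1.0]]
ft_force: [-8.7, -5.0, 31.1]
opening: 0.4
grip_force: 15.7
```

View pics/ws7.png

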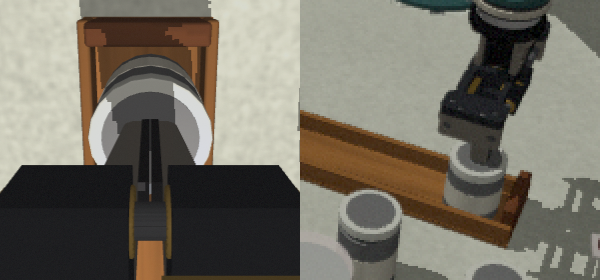

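```bash
python3 -m crank '[[[0,0,0],[0,0,0.5],0],[[0,0,0],[0,0,0.9],1],[[0,0,0],[0,-0.3,1],1],[[0,0,-0.091],[0.4,-0.8,0.1],1],[[0,0,-0.091],[0.8,-1,0],1],[[0,0,-0.091],[0.9,-1,0],1],[[0,0,-0.091],[0.9,-1,0],1],[[0,0,-0.091],[0.9,-1,0],1],[[0,0,-0.091],[0.9,-0.7,0],1],[[0,0,-0.091],[0.7,-0.4,0],1],[[0,0,-0.091],[0.3,0,0],1],[[0,0,-0.091],[0,0,0],1]]'
python3 -m crank '[[[0,0,-0.091],[0,0,0],1],[[0,0,-0.09],[0,0,0],1],[[0,0,0],[0,0,0],1]]'
cat > look.py <<'E'
from vis import *
import sys
k=sys.argv[1]; C={n:ctrl.camera_info(n) for n in("top","scene")}
I={}
for n in("top","scene"): I[n]=ctrl.capture(n)[...,::-1].copy(); cv2.imwrite(f"pics/{n}_{k}.png",I[n])
def near(im,cam,X):  # pixel in disc nearest predicted lid centre
    p=proj(cam,X); h=cv2.cvtColor(im,cv2.COLOR_BGR2HSV); m=((h[...,2]<115)&(h[...,1]<45)).astype(np.uint8); m=cv2.morphologyEx(m,cv2.MORPH_OPEN,np.ones((5,5)))
    n,l,st,c=cv2.connectedComponentsWithStats(m,connectivity=4)
    js=[j for j in range(1,n) if 150<st[j,4]<600]
    j=min(js,key=lambda j:np.hypot(*(c[j]-p))); return c[j],np.hypot(*(c[j]-p)),st[j,4]
for a in sys.argv[2:]:
    X=np.array([float(v) for v in a.split(",")]); o=[near(I[n],C[n],X) for n in("top","scene")]
    x,r=tri([(C["top"],o[0][0]),(C["scene"],o[1][0])]); print(a,"->",x.round(1),"res",round(r,1),"pix",[(q[0].round(1).tolist(),round(q[1],1),int(q[2])) for q in o],"top@z",onz(C["top"],o[0][0],X[2]).round(1)[:2])
E
python3 look.py 8 484,191,82 632,117,103 657,257,85 654,6,104
```

```text
clock: 20.65
eef_pos: [659.0, 4.7, 149.0]
tcp_rot: [[0.969, 0.246, 0.0], [0.246, -0.969, 0.0], [0.0, -0.0, -1.0]]
ft_force: [0.1, 0.5, 1.1]
opening: 86.2
grip_force: 0.0
clock: 20.95
eef_pos: [657.8, 5.6, 149.3]
tcp_rot: [[1.0, -0.028, -0.0], [-0.028, -1.0, -0.0], [-0.0, 0.0, -1.0]]
ft_force: [-0.4, 0.1, 0.4]
opening: 92.2
grip_force: 0.0
484,191,82 -> [484.8 190.6  83.3] res 1.8 pix [([252.1, 266.1], np.float64(0.6), 193), ([419.2, 247.9], np.float64(1.1), 248)] top@z [484.7 192.5]
632,117,103 -> [615.3 166.4 147.7] res 49.7 pix [([280.0, 208.4], np.float64(1.5), 260), ([420.0, 265.2], np.float64(54.8), 308)] top@z [634.7 119.9]
657,257,85 -> [635.7 259.6 147.7] res 10.8 pix [([228.5, 203.1], np.float64(1.1), 267), ([444.9, 282.8], np.float64(32.8), 337)] top@z [654.4 258.2]
654,6,104 -> [669.4 -52.3 222.3] res 30.8 pix [([359.4, 177.2], np.float64(43.3), 164), ([295.8, 220.0], np.float64(48.1), 396)] top@z [719.3 -90.3]
```

```bash
python3 -m crank '[[[0,0,0],[-0.1,-0.05,-0.6],1],[[0,0,0],[0,0,-0.9],1],[[0,0,0],[0,0,-0.9],1],[[0,0,0],[0,0,-0.5],1],[[0,0,0],[0,0,-0.25],1],[[0,0,0],[0,0,0],0],[[0,0,0],[0,0,0],0],[[0,0,0],[0,0,0],0],[[0,0,0],[0,0,0],0],[[0,0,0],[0,0,0],0],[[0,0,0],[0,0,0],0]]' 20
```

```text
clock: 22.15
eef_pos: [655.8, 4.3, 56.2]
tcp_rot: [[1.0, -0.028, 0.002], [-0.028, -1.0, 0.0], [0.002, -0.0, -1.0]]
ft_force: [-0.2, 0.5, 5.3]
opening: 63.8
grip_force: 20.0
```

```bash
python3 -m crank '[[[0,0,0],[0,0,0.4],0],[[0,0,0],[0,0,0.9],0],[[0,0,0],[0,0,1],0],[[0,0,0],[-0.3,0,0.9],0],[[0,0,0],[-0.8,0,0.2],0],[[0,0,0.091],[-1,0.1,0],0],[[0,0,0.091],[-1,0.3,0],0],[[0,0,0.091],[-1,0.6,0],0],[[0,0,0.091],[-0.9,0.7,0],0],[[0,0,0.091],[-0.6,0.8,0],0],[[0,0,0.091],[-0.2,0.7,0],0],[[0,0,0.091],[0,0.4,0],0]]'
python3 -m crank '[[[0,0,0.091],[0,0.2,0],0],[[0,0,0.091],[0,0,0],0],[[0,0,0.091],[0,0,0],0],[[0,0,0.09],[0,0,0],0],[[0,0,0],[0,0,0],0],[[0,0,0],[0,0,0],0]]'
python3 - <<'E'
from vis import *
W=ctrl.camera_info("wrist");w=ctrl.capture("wrist")[...,::-1].copy();cv2.imwrite("pics/w9.png",w);s=ctrl.observe();print(s["eef_pos"])
h=cv2.cvtColor(w,cv2.COLOR_BGR2HSV);m=h[...,1]>90
for r in (395,410,425):
    x=np.where(m[r,210:430])[0]+210; a,b=onz(W,(x[0]-.5,r),30),onz(W,(x[-1]+.5,r),30); c=(a+b)/2
    print(r,"w",round(b[0]-a[0],1),"line x at tcp y",round(c[0]+.028*(s["eef_pos"][1]-c[1]),1))
E
```

```text
clock: 23.35
eef_pos: [479.3, 113.3, 157.4]
tcp_rot: [[0.556, 0.831, -0.0], [0.831, -0.556, -0.001], [-0.001, 0.0, -1.0]]
ft_force: [0.5, -0.2, -1.2]
opening: 63.7
grip_force: 20.0
clock: 23.95
eef_pos: [480.7, 117.5, 157.0]
tcp_rot: [[0.032, 0.999, -0.0], [0.999, -0.032, -0.0], [-0.0, -0.0, -1.0]]
ft_force: [0.2, 0.5, -1.7]
opening: 63.6
grip_force: 20.0
[480.76500892 117.54854302 157.05869334]
395 w 87.0 line x at tcp y 481.9
410 w 86.1 line x at tcp y 481.9
425 w 87.1 line x at tcp y 481.8
```

View pics/w9.png

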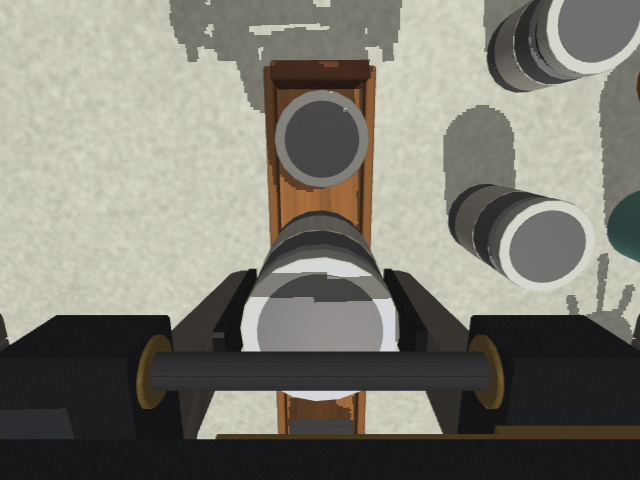

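```bash
python3 -m crank '[[[0,0,0],[0.035,0,-0.6],0],[[0,0,0],[0,0,-0.9],0],[[0,0,0],[0,0,-0.8],0],[[0,0,0],[0,0,-0.4],0],[[0,0,0],[0,0,-0.2],0],[[0,0,0],[0,0,-0.1],0],[[0,0,0],[0,0,-0.1],0],[[0,0,0],[0,0,-0.05],0],[[0,0,0],[0,0,0],0]]';python3 -m crank '[[[0,0,0],[0,0,-0.05],0],[[0,0,0],[0,0,0],0]]'
```

```text
clock: 24.9
eef_pos: [482.2, 118.0, 62.9]
tcp_rot: [[0.028, 1.0, 0.001], [1.0, -0.028, -0.0], [-0.0, 0.001, -1.0]]
ft_force: [-0.9, 0.0, -1.7]
opening: 63.7
grip_force: 20.0
clock: 25.1
eef_pos: [482.4, 117.9, 62.1]
tcp_rot: [[0.028, 1.0, 0.001], [1.0, -0.028, -0.001], [-0.001, 0.001, -1.0]]
ft_force: [-1.5, -1.6, 6.5]
opening: 64.2
grip_force: 20.0
```

```bash
python3 -m crank '[[[0,0,0],[0,0,0],0.85],[[0,0,0],[0,0,0],0.85],[[0,0,0],[0,0,0.3],0.85],[[0,0,0],[0,0,0.8],0.85],[[0,0,0],[0,0,0.9],0.85],[[0,0,0],[0,0,0.3],0],[[0,0,0],[0,0,0],0],[[0,0,0],[0,0,0],0],[[0,0,0],[0,0,0],0],[[0,0,0],[0,0,0],0],[[0,0,0],[0,0,-0.1],0],[[0,0,0],[0,0,-0.3],0]]'
python3 -m crank '[[[0,0,0],[0,0,-0.3],0],[[0,0,0],[0,0,-0.1],0],[[0,0,0],[0,0,-0.1],0],[[0,0,0],[0,0,0],0]]'
python3 -m crank '[[[0,0,0],[0,0,-0.1],0],[[0,0,0],[0,0,-0.1],0],[[0,0,0],[0,0,0],0]]'
```

```text
clock: 26.3
eef_pos: [482.3, 118.1, 117.8]
tcp_rot: [[0.028, 1.0, 0.001], [1.0, -0.028, 0.0], [0.0, 0.001, -1.0]]
ft_force: [0.4, 0.9, 0.7]
opening: 23.9
grip_force: 0.0
clock: 26.7
eef_pos: [482.6, 118.0, 103.0]
tcp_rot: [[0.028, 1.0, 0.001], [1.0, -0.028, 0.0], [0.0, 0.001, -1.0]]
ft_force: [-0.2, -0.4, -0.0]
opening: 0.6
grip_force: 0.0
clock: 27.0
eef_pos: [482.2, 118.1, 97.8]
tcp_rot: [[0.028, 1.0, 0.001], [1.0, -0.028, -0.001], [-0.001, 0.001, -1.0]]
ft_force: [-1.4, -1.6, 10.1]
opening: 0.4
grip_force: 4.9
```

```bash
python3 -m crank '[[[0,0,0],[0,0,-0.07],0],[[0,0,0],[0,0,0],0]]'
```

```text
clock: 27.2
eef_pos: [482.6, 118.3, 97.7]
tcp_rot: [[0.028, 1.0, 0.002], [1.0, -0.028, -0.002], [-0.002, 0.002, -1.0]]
ft_force: [-8.2, -3.7, 28.8]
opening: 0.8
grip_force: 14.3
```

```bash
python3 -m crank '[[[0,0,0],[0,0,0.5],0],[[0,0,-0.08],[0,0,0.8],1],[[0,0,-0.092],[0.2,0,0.7],1],[[0,0,-0.092],[0.5,0,0],1],[[0,0,-0.092],[0.8,0,0],1],[[0,0,-0.092],[0.9,0,0],1],[[0,0,-0.092],[0.9,0,0],1],[[0,0,-0.092],[0.9,0,0],1],[[0,0,-0.092],[0.6,0,0],1],[[0,0,-0.092],[0.2,0,0],1],[[0,0,-0.092],[0,0,0],1],[[0,0,-0.092],[0,0,0],1]]'
python3 -m crank '[[[0,0,0],[0,0,0],1]]'
python3 look.py 10 484,191,82 482,118,102 657,257,85 633,118,104
python3 - <<'E'
from vis import *
w=ctrl.capture("wrist")[...,::-1].copy();cv2.imwrite("pics/w10.png",w)
a,b=w,cv2.imread("pics/top_10.png")
cv2.imwrite("pics/wt10.png",np.vstack([cv2.resize(a,(400,300)),cv2.resize(b[150:330,200:500],(400,300),interpolation=3)]))
E
```

```text
clock: 28.4
eef_pos: [631.6, 118.1, 154.3]
tcp_rot: [[0.999, -0.034, -0.001], [-0.034, -0.999, 0.0], [-0.001, -0.0, -1.0]]
ft_force: [-0.1, 0.1, -0.7]
opening: 86.2
grip_force: 0.0
clock: 28.5
eef_pos: [631.5, 118.1, 154.5]
tcp_rot: [[1.0, -0.028, -0.001], [-0.028, -1.0, -0.0], [-0.001, 0.0, -1.0]]
ft_force: [0.3, 0.5, 0.1]
opening: 91.2
grip_force: 0.0
484,191,82 -> [484.8 190.6  83.4] res 1.8 pix [([252.1, 266.1], np.float64(0.6), 193), ([419.2, 247.9], np.float64(1.1), 249)] top@z [484.7 192.5]
482,118,102 -> [483.2 113.9 104.3] res 5.6 pix [([279.6, 265.7], np.float64(0.6), 180), ([385.6, 230.6], np.float64(4.5), 204)] top@z [482.1 119.5]
657,257,85 -> [625.5 251.7  52.7] res 2.0 pix [([233.0, 216.5], np.float64(14.9), 170), ([429.3, 310.5], np.float64(1.2), 452)] top@z [617.7 245.2]
633,118,104 -> [653.2  94.6 192.2] res 56.7 pix [([310.4, 187.2], np.float64(36.8), 239), ([384.0, 251.0], np.float64(29.8), 294)] top@z [692.   39.8]
```

View pics/wt10.png

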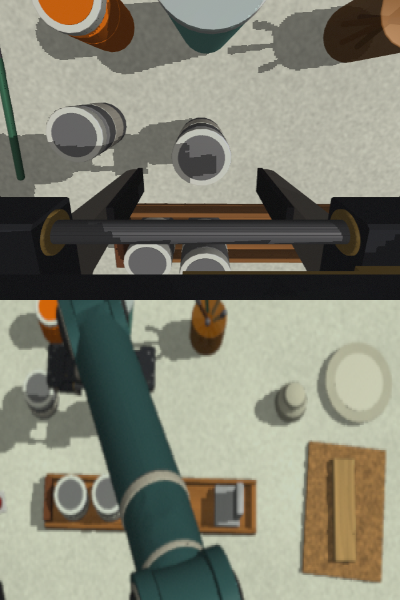

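The wrist view shows tub C centred between the open fingers at half-size (201,154), and D at (86,143). A and B stand in the channel, and the paddle is on the board.

```bash
python3 -m crank '[[[0,0,0],[0.07,0,-0.6],1],[[0,0,0],[0,0,-0.9],1],[[0,0,0],[0,0,-0.9],1],[[0,0,0],[0,0,-0.6],1],[[0,0,0],[0,0,-0.25],1],[[0,0,0],[0,0,0],0],[[0,0,0],[0,0,0],0],[[0,0,0],[0,0,0],0],[[0,0,0],[0,0,0],0],[[0,0,0],[0,0,0],0],[[0,0,0],[0,0,0],0]]' 20
python3 -m crank '[[[0,0,0],[0,0,0.4],0],[[0,0,0],[0,0,0.9],0],[[0,0,0],[0,0,1],0],[[0,0,0],[-0.2,0,0.9],0],[[0,0,0],[-0.7,0,0.2],0],[[0,0,0.091],[-0.9,-0.1,0],0],[[0,0,0.091],[-0.9,-0.3,0],0],[[0,0,0.091],[-0.9,-0.4,0],0],[[0,0,0.091],[-0.8,-0.5,0],0],[[0,0,0.091],[-0.5,-0.5,0],0],[[0,0,0.091],[-0.2,-0.4,0],0],[[0,0,0.091],[0,-0.2,0],0]]'
python3 -m crank '[[[0,0,0.091],[0,0,0],0],[[0,0,0.091],[0,0,0],0],[[0,0,0.091],[0,0,0],0],[[0,0,0.09],[0,0,0],0],[[0,0,0],[0,0,0],0],[[0,0,0],[0,0,0],0]]'
```

```text
clock: 29.75
eef_pos: [634.8, 118.0, 58.6]
tcp_rot: [[1.0, -0.028, 0.002], [-0.028, -1.0, 0.0], [0.002, -0.0, -1.0]]
ft_force: [-0.1, -0.9, 5.4]
opening: 63.5
grip_force: 20.0
clock: 30.95
eef_pos: [479.7, 44.7, 159.8]
tcp_rot: [[0.559, 0.829, -0.001], [0.829, -0.559, -0.001], [-0.001, 0.0, -1.0]]
ft_force: [0.0, -0.8, -1.5]
opening: 63.5
grip_force: 20.0
clock: 31.55
eef_pos: [480.9, 45.9, 159.5]
tcp_rot: [[0.032, 1.0, -0.0], [1.0, -0.032, -0.0], [-0.0, -0.0, -1.0]]
ft_force: [0.3, -0.3, -1.6]
opening: 63.5
grip_force: 20.0
```

```bash
python3 -m crank '[[[0,0,0],[-0.05,0,-0.6],0],[[0,0,0],[0,0,-0.9],0],[[0,0,0],[0,0,-0.8],0],[[0,0,0],[0,0,-0.4],0],[[0,0,0],[0,0,-0.2],0],[[0,0,0],[0,0,-0.1],0],[[0,0,0],[0,0,-0.1],0],[[0,0,0],[0,0,-0.05],0],[[0,0,0],[0,0,0],0]]';python3 -m crank '[[[0,0,0],[0,0,-0.05],0],[[0,0,0],[0,0,0],0]]'
```

```text
clock: 32.45
eef_pos: [479.8, 45.9, 65.2]
tcp_rot: [[0.028, 1.0, 0.001], [1.0, -0.028, -0.0], [-0.0, 0.001, -1.0]]
ft_force: [0.2, 0.2, -1.7]
opening: 63.6
grip_force: 20.0
clock: 32.65
eef_pos: [480.2, 45.9, 64.5]
tcp_rot: [[0.028, 1.0, 0.001], [1.0, -0.028, -0.001], [-0.0, 0.001, -1.0]]
ft_force: [-2.1, -0.2, 5.7]
opening: 63.5
grip_force: 20.0
```

```bash
python3 -m crank '[[[0,0,0],[0,0,0],0.85],[[0,0,0],[0,0,0],0.85],[[0,0,0],[0,0,0.3],0.85],[[0,0,0],[0,0,0.8],0.85],[[0,0,0],[0,0,0.9],0.85],[[0,0,0],[0,0,0.22],0],[[0,0,0],[0,0,0],0],[[0,0,0],[0,0,0],0],[[0,0,0],[0,0,0],0],[[0,0,0],[0,0,0],0],[[0,0,0],[0,0,0],0],[[0,0,0],[0,0,-0.4],0]]'
python3 -m crank '[[[0,0,0],[0,0,-0.3],0],[[0,0,0],[0,0,-0.1],0],[[0,0,0],[0,0,-0.1],0],[[0,0,0],[0,0,-0.1],0],[[0,0,0],[0,0,-0.1],0],[[0,0,0],[0,0,-0.07],0],[[0,0,0],[0,0,0],0]]'
```

```text
clock: 33.85
eef_pos: [480.5, 46.2, 118.3]
tcp_rot: [[0.028, 1.0, 0.002], [1.0, -0.028, 0.0], [0.0, 0.002, -1.0]]
ft_force: [0.3, -0.9, -0.3]
opening: 24.6
grip_force: 0.0
clock: 34.55
eef_pos: [480.5, 46.1, 97.7]
tcp_rot: [[0.028, 1.0, 0.002], [1.0, -0.028, -0.002], [-0.002, 0.002, -1.0]]
ft_force: [-7.4, -2.2, 27.7]
opening: 0.4
grip_force: 14.1
```

```bash
python3 -m crank '[[[0,0,0],[0,0,0.5],0],[[0,0,-0.08],[0,0,0.7],1],[[0,0,-0.092],[0.2,0.3,0.5],1],[[0,0,-0.092],[0.5,0.7,0],1],[[0,0,-0.092],[0.8,0.9,0],1],[[0,0,-0.092],[0.9,1,0],1],[[0,0,-0.092],[0.9,1,0],1],[[0,0,-0.092],[0.9,1,0],1],[[0,0,-0.092],[0.8,0.9,0],1],[[0,0,-0.092],[0.6,0.7,0],1],[[0,0,-0.092],[0.2,0.4,0],1],[[0,0,-0.092],[0,0.15,0],1]]'
python3 -m crank '[[[0,0,0],[0,0,0],1],[[0,0,0],[0,0,0],1]]'
python3 - <<'E'
from vis import *
W=ctrl.camera_info("wrist");w=ctrl.capture("wrist")[...,::-1].copy();cv2.imwrite("pics/w11.png",w)
h=cv2.cvtColor(w,cv2.COLOR_BGR2HSV); m=((h[...,2]<125)&(h[...,1]<50)).astype(np.uint8);m=cv2.morphologyEx(m,cv2.MORPH_OPEN,np.ones((5,5)))
n,l,st,c=cv2.connectedComponentsWithStats(m,connectivity=4)
for k in range(1,n):
    if 1000<st[k,4]<20000: print(c[k].round(),st[k],onz(W,c[k],84).round(1))
E
```

```text
clock: 35.75
eef_pos: [653.8, 259.8, 145.0]
tcp_rot: [[0.999, -0.032, -0.0], [-0.032, -0.999, 0.001], [-0.0, -0.001, -1.0]]
ft_force: [-0.2, 0.3, 0.5]
opening: 86.4
grip_force: 0.0
clock: 35.95
eef_pos: [653.3, 257.3, 145.6]
tcp_rot: [[1.0, -0.024, -0.0], [-0.024, -1.0, -0.001], [-0.0, 0.001, -1.0]]
ft_force: [1.4, -0.6, -0.2]
opening: 92.0
grip_force: 0.0
[605.  45.] [ 579    0   61   92 2289] [777.4  85.2  84. ]
[357.  83.] [  222    21   267   119 16240] [760.  232.9  84. ]
[617. 117.] [ 578   96   62   42 1348] [736.5  70.5  84. ]
[605. 375.] [ 543  315   97  110 5366] [551.3  45.7  84. ]
[352. 459.] [ 314  440   83   40 1483] [477.5 236.1  84. ]
[475. 465.] [ 405  440  141   40 2755] [469.1 136.1  84. ]
[558. 459.] [ 513  440   89   40 1703] [473.4  70.2  84. ]
```

View pics/w11.png

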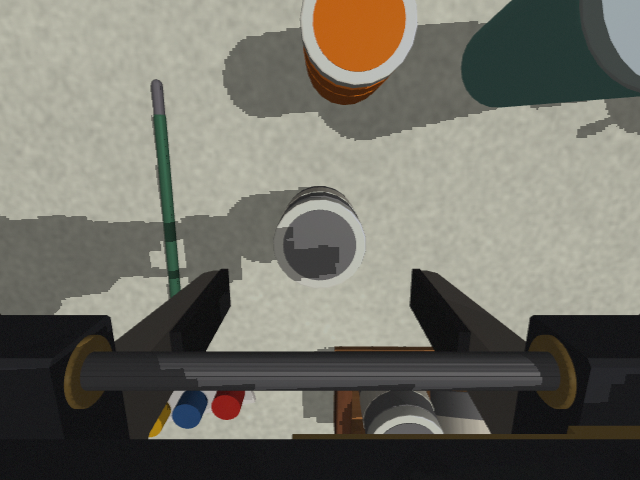

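Tub D is centred at (319,245). The orange look-alike at (360,20) and the brush at (165,200) are clear of the fingers.

```bash
python3 -m crank '[[[0,0,0],[0.06,0,-0.6],1],[[0,0,0],[0,0,-0.9],1],[[0,0,0],[0,0,-0.9],1],[[0,0,0],[0,0,-0.7],1],[[0,0,0],[0,0,-0.3],1],[[0,0,0],[0,0,0],0],[[0,0,0],[0,0,0],0],[[0,0,0],[0,0,0],0],[[0,0,0],[0,0,0],0],[[0,0,0],[0,0,0],0],[[0,0,0],[0,0,0],0]]' 20
python3 -m crank '[[[0,0,0],[0,0,0.4],0],[[0,0,0],[0,0,0.9],0],[[0,0,0],[0,0,1],0],[[0,0,0],[0,-0.3,1],0],[[0,0,0],[0,-0.7,0.7],0],[[0,0,0.091],[-0.3,-0.9,0],0],[[0,0,0.091],[-0.6,-0.9,0],0],[[0,0,0.091],[-0.8,-0.9,0],0],[[0,0,0.091],[-0.9,-0.9,0],0],[[0,0,0.091],[-0.9,-0.9,0],0],[[0,0,0.091],[-0.9,-0.9,0],0],[[0,0,0.091],[-0.8,-0.9,0],0]]'
python3 -m crank '[[[0,0,0.091],[-0.5,-0.9,0],0],[[0,0,0.091],[-0.2,-0.7,0],0],[[0,0,0.091],[0,-0.4,0],0],[[0,0,0.09],[0,-0.18,0],0],[[0,0,0],[0,0,0],0],[[0,0,0],[0,0,0],0]]'
```

```text
clock: 37.1
eef_pos: [656.2, 257.8, 45.3]
tcp_rot: [[1.0, -0.028, 0.002], [-0.028, -1.0, 0.001], [0.002, -0.001, -1.0]]
ft_force: [-0.7, -1.6, 5.0]
opening: 63.4
grip_force: 20.0
clock: 38.3
eef_pos: [497.4, 37.3, 163.9]
tcp_rot: [[0.558, 0.83, -0.001], [0.83, -0.558, -0.001], [-0.001, -0.0, -1.0]]
ft_force: [1.1, -0.8, -2.2]
opening: 63.4
grip_force: 20.0
clock: 38.9
eef_pos: [478.1, -26.8, 164.0]
tcp_rot: [[0.032, 0.999, -0.0], [0.999, -0.032, 0.0], [0.0, -0.0, -1.0]]
ft_force: [0.1, 0.3, -2.1]
opening: 64.0
grip_force: 20.0
```

```bash
python3 -m crank '[[[0,0,0],[-0.02,0,-0.6],0],[[0,0,0],[0,0,-0.9],0],[[0,0,0],[0,0,-0.9],0],[[0,0,0],[0,0,-0.7],0],[[0,0,0],[0,0,-0.3],0],[[0,0,0],[0,0,-0.15],0],[[0,0,0],[0,0,-0.1],0],[[0,0,0],[0,0,-0.05],0],[[0,0,0],[0,0,0],0]]';python3 -m crank '[[[0,0,0],[0,0,-0.05],0],[[0,0,0],[0,0,0],0]]'
```

```text
clock: 39.8
eef_pos: [478.2, -26.9, 53.5]
tcp_rot: [[0.028, 1.0, 0.001], [1.0, -0.028, -0.0], [-0.0, 0.001, -1.0]]
ft_force: [0.1, -0.0, -1.4]
opening: 63.6
grip_force: 20.0
clock: 40.0
eef_pos: [477.9, -27.1, 51.7]
tcp_rot: [[0.028, 1.0, 0.001], [1.0, -0.028, -0.0], [-0.0, 0.001, -1.0]]
ft_force: [0.2, -0.3, -2.2]
opening: 64.1
grip_force: 20.0
```

```bash
python3 -m crank '[[[0,0,0],[0,0,-0.05],0],[[0,0,0],[0,0,0],0]]'
python3 -m crank '[[[0,0,0],[0,0,0],0.85],[[0,0,0],[0,0,0],0.85],[[0,0,0],[0,0,0.3],0.85],[[0,0,0],[0,0,0.8],0.85],[[0,0,0],[0,0,0.9],0.85],[[0,0,0],[0,0,0.2],0],[[0,0,0],[0,0,0],0],[[0,0,0],[0,0,0],0],[[0,0,0],[0,0,0],0],[[0,0,0],[0,0,0],0],[[0,0,0],[0,0,0],0],[[0,0,0],[0,0,-0.4],0]]'
python3 -m crank '[[[0,0,0],[0,0,-0.4],0],[[0,0,0],[0,0,-0.1],0],[[0,0,0],[0,0,-0.1],0],[[0,0,0],[0,0,-0.1],0],[[0,0,0],[0,0,-0.1],0],[[0,0,0],[0,0,-0.05],0],[[0,0,0],[0,0,0],0]]'
```

```text
clock: 40.2
eef_pos: [478.1, -27.2, 51.1]
tcp_rot: [[0.028, 1.0, 0.001], [1.0, -0.028, -0.001], [-0.001, 0.001, -1.0]]
ft_force: [-2.6, -0.7, 9.7]
opening: 63.4
grip_force: 20.0
clock: 41.4
eef_pos: [478.8, -26.9, 104.3]
tcp_rot: [[0.028, 1.0, 0.002], [1.0, -0.028, -0.0], [-0.0, 0.002, -1.0]]
ft_force: [-0.6, 0.4, 0.4]
opening: 24.2
grip_force: 0.0
clock: 42.1
eef_pos: [478.3, -26.8, 78.8]
tcp_rot: [[0.028, 1.0, 0.001], [1.0, -0.028, -0.0], [-0.0, 0.001, -1.0]]
ft_force: [0.8, 0.0, 3.8]
opening: 0.2
grip_force: 1.7
```

```bash
python3 -m crank '[[[0,0,0],[0,0,-0.07],0],[[0,0,0],[0,0,-0.04],0],[[0,0,0],[0,0,0],0]]'
```

```text
clock: 42.4
eef_pos: [478.4, -26.9, 77.6]
tcp_rot: [[0.028, 1.0, 0.001], [1.0, -0.028, -0.002], [-0.002, 0.001, -1.0]]
ft_force: [-7.6, -0.5, 28.5]
opening: 0.7
grip_force: 14.0
```

```bash
python3 -m crank '[[[0,0,0],[0,0,0.5],0],[[0,0,0],[0,0,0.9],0],[[0,0,0],[0,-0.4,1],0],[[0,0,0],[0,-0.9,1],0],[[0,0,0],[0,-1,0.6],0],[[0,0,0],[-0.1,-1,0],0],[[0,0,0],[-0.1,-1,0],0],[[0,0,0],[0,-0.9,0],0],[[0,0,0],[0,-0.4,0],0],[[0,0,0],[0,0,0],0],[[0,0,0],[0,0,0],0]]'
python3 look.py 12 484,191,82 482,119,102 480,46,102 478,-26,82
python3 - <<'E'
from vis import *
W=ctrl.camera_info("wrist");np.save("w12.npy",W,allow_pickle=True);w=ctrl.capture("wrist")[...,::-1].copy();cv2.imwrite("pics/w12.png",w)
s=cv2.imread("pics/scene_12.png")
cv2.imwrite("pics/ws12.png",np.vstack([cv2.resize(w,(400,300)),cv2.resize(s[150:310,230:480],(469,300),interpolation=3)[:,:400]]))
E
```

```text
clock: 43.5
eef_pos: [471.8, -193.6, 194.9]
tcp_rot: [[0.027, 1.0, -0.0], [1.0, -0.027, 0.001], [0.001, -0.0, -1.0]]
ft_force: [0.2, 0.5, -0.3]
opening: 0.1
grip_force: 0.0
484,191,82 -> [484.6 190.7  83.3] res 1.8 pix [([252.1, 266.2], np.float64(0.6), 222), ([419.2, 247.9], np.float64(1.1), 252)] top@z [484.4 192.6]
482,119,102 -> [483.5 163.8 124.9] res 25.0 pix [([252.1, 266.2], np.float64(27.7), 222), ([399.3, 229.2], np.float64(9.4), 510)] top@z [481.1 190.5]
480,46,102 -> [468.4  89.   99.1] res 45.1 pix [([308.6, 267.7], np.float64(1.3), 292), ([399.3, 229.2], np.float64(39.7), 510)] top@z [476.8  44.8]
478,-26,82 -> [456.4  41.3  90.5] res 89.5 pix [([344.1, 270.5], np.float64(8.6), 322), ([399.3, 229.2], np.float64(68.5), 510)] top@z [472.5 -47.7]
```

View pics/ws12.png

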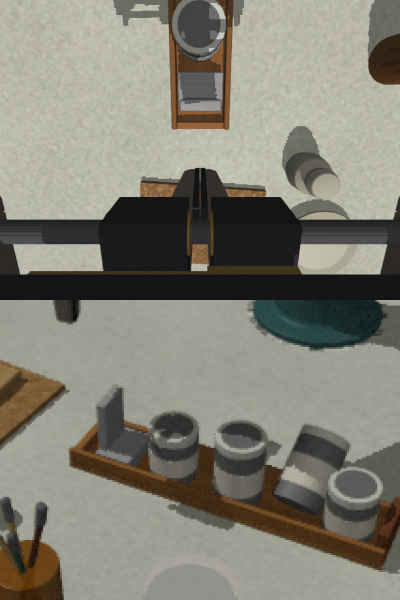

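Tub B is leaning over towards A in the scene crop at (310,470). C at (240,460), D at (173,445) and A at (352,500) look upright. I'll look from above before mending.

```bash
python3 -m crank '[[[0,0,0],[0.1,0.4,0.9],0],[[0,0,0],[0.1,0.9,0.9],0],[[0,0,0],[0,1,0],0],[[0,0,0],[0,1,0],0],[[0,0,0],[0,1,0],0],[[0,0,0],[0,1,0],0],[[0,0,0],[0,1,0],0],[[0,0,0],[0,1,0],0],[[0,0,0],[0,1,0],0],[[0,0,0],[0,0.8,0],0],[[0,0,0],[0,0,0],0],[[0,0,0],[0,0,0],0]]'
python3 - <<'E'
from vis import *
W=ctrl.camera_info("wrist");np.save("w13.npy",W,allow_pickle=True);w=ctrl.capture("wrist")[...,::-1].copy();cv2.imwrite("pics/w13.png",w)
s=cv2.imread("pics/scene_12.png");t=cv2.imread("pics/top_12.png")
L=w[0:300,200:440].copy()
L=cv2.resize(L,(400,500),interpolation=3)
R=np.vstack([cv2.resize(s[190:290,300:460],(400,250),interpolation=3),cv2.resize(t[240:310,225:337],(400,250),interpolation=3)])
cv2.imwrite("pics/c13.png",np.hstack([L,R]))
E
```

```text
clock: 44.85
eef_pos: [477.4, 78.6, 249.0]
tcp_rot: [[0.026, 1.0, -0.0], [1.0, -0.026, -0.0], [-0.0, -0.0, -1.0]]
ft_force: [-0.3, -0.2, -0.6]
opening: 0.5
grip_force: 0.0
```

View pics/c13.png

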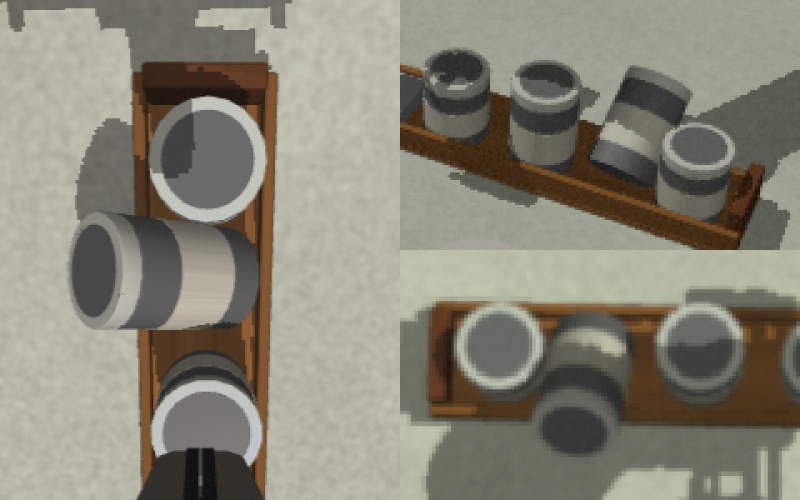

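Tub B has tipped towards the robot. Its lid overhangs the −x wall, and its foot is still in the channel next to A. The others are upright. Measure B's lid centre and the lean.

Run:
```python
from vis import *
W=np.load("w13.npy",allow_pickle=True).item();T=ctrl.camera_info("top")
w,t=cv2.imread("pics/w13.png"),cv2.imread("pics/top_12.png")
def comp(im,p,vmax):
    h=cv2.cvtColor(im,cv2.COLOR_BGR2HSV); m=((h[...,2]<vmax)&(h[...,1]<60)).astype(np.uint8)
    n,l,st,c=cv2.connectedComponentsWithStats(m,connectivity=4); k=l[p[1],p[0]]
    pts=np.argwhere(l==k)[:,::-1].astype(np.float32); return c[k],st[k],cv2.minAreaRect(pts)
print(cv2.cvtColor(w,cv2.COLOR_BGR2HSV)[162,[243,250,257,265,270,275]][:,2], cv2.cvtColor(t,cv2.COLOR_BGR2HSV)[[284,290,296],273][:,2])
for v in (65,75,85):
    a=comp(w,(257,162),v);b=comp(t,(273,290),v); print(v,a,b,[np.round(q,1) for q in tri([(W,a[0]),(T,b[0])])])
# caddy-frame helper
def cad(X): d=X[:2]-np.array([479.4,36.]); return np.array([d[0]-.028*d[1],d[1]+.028*d[0],X[2]]).round(1)
x,_=tri([(W,comp(w,(257,162),75)[0]),(T,comp(t,(273,290),75)[0])]); print("lid in caddy",cad(x))
# A and C lid from wrist at known heights
for p,z in (((325,95),82),((324,260),102)):
    a=disc(w,p); print(p,a[0],a[1],cad(onz(W,a[0],z)))
```

```text
[ 87  72  71  72 131 176] [62 56 61]
65 (array([320.98287548, 189.05625709]), array([     0,      0,    640,    480, 232824], dtype=int32), ((319.5, 239.49996948242188), (478.99993896484375, 638.9998779296875), 90.0)) (array([273.10588235, 290.08235294]), array([265, 284,  17,  13, 170], dtype=int32), ((273.0, 290.0), (12.0, 16.0), 90.0)) [array([453.4, 122.1,  43.2]), np.float64(32.0)]
75 (array([255.96641791, 161.82742537]), array([ 244,  135,   25,   55, 1072], dtype=int32), ((256.0, 162.0), (54.0, 24.0), 90.0)) (array([273.24867725, 290.0952381 ]), array([265, 284,  18,  13, 189], dtype=int32), ((273.5, 290.0), (12.0, 17.0), 90.0)) [array([421. , 136. ,  87.8]), np.float64(0.2)]
85 (array([255.89369369, 161.88288288]), array([ 244,  135,   25,   55, 1110], dtype=int32), ((256.0, 162.0), (54.0, 24.0), 90.0)) (array([273.13679245, 290.25943396]), array([264, 284,  19,  14, 212], dtype=int32), ((273.0, 290.5), (13.0, 18.0), 90.0)) [array([420.7, 136.1,  87.1]), np.float64(0.4)]
lid in caddy [-61.2  98.3  87.8]
(325, 95) [320.76450628  93.13064133] [  63   65 2947] [ -2.  157.9  82. ]
(324, 260) [317.39469252 394.61211158] [  640   245 73632] [  -4.6 -138.8  102. ]
```

B's lid is at caddy (−61, 98, 88). With the wall edge and the floor, that gives a lean of 54° with the lid home. My plan is to grip it near the lid with the tool tilted 15°, turn it upright, stand it on free table near (600,0), then re-place it. First the approach pose.

```bash
python3 -m crank '[[[0,0,-0.08],[-0.2,0.2,0],1],[[0,0,-0.092],[-0.4,0.4,0],1],[[0,0,-0.092],[-0.4,0.4,0],1],[[0,0,-0.092],[-0.4,0.4,0],1],[[0,0,-0.092],[-0.4,0.3,-0.2],1],[[0,0,-0.092],[-0.3,0.2,-0.3],1],[[0,0,-0.092],[-0.15,0,-0.4],1],[[0,0,-0.092],[0,0,-0.4],1],[[0,0,-0.092],[0,0,-0.4],1],[[0,0,-0.092],[0,0,-0.4],1],[[0,0,-0.092],[0,0,-0.4],1],[[0,-0.083,0],[0,0,-0.2],1]]'
python3 -m crank '[[[0,-0.084,0],[0,0,0],1],[[0,0,0],[0,0,0],1],[[0,0,0],[0,0,0],1],[[0,0,0],[0,0,0],1]]'
cat > tip.py <<'E'
from vis import *
s=ctrl.observe();W=ctrl.camera_info("wrist")
R,t=np.array(W["R"]),np.array(W["t"]); tip=R.T@(np.array([0,16.4,181])-t)
print("joints",s["joints"].round(0),"fingertip front-edge mid",tip.round(1),"eef",s["eef_pos"].round(1))
E
python3 tip.py
python3 - <<'E'
from vis import *
W=ctrl.camera_info("wrist");w=ctrl.capture("wrist")[...,::-1].copy();cv2.imwrite("pics/w14.png",w);np.save("w14.npy",W,allow_pickle=True)
print("expected lid px",proj(W,np.array([421,136,87.8])).round())
h=cv2.cvtColor(w,cv2.COLOR_BGR2HSV)
m=((h[...,2]<125)&(h[...,1]<60)).astype(np.uint8);n,l,st,c=cv2.connectedComponentsWithStats(m,connectivity=4)
for k in range(1,n):
    if 500<st[k,4]<20000: print(c[k].round(),st[k])
E
```

```text
clock: 46.1
eef_pos: [413.3, 133.9, 167.3]
tcp_rot: [[0.991, -0.036, 0.132], [-0.037, -0.999, 0.001], [0.131, -0.006, -0.991]]
ft_force: [-1.0, -0.0, -0.5]
opening: 91.2
grip_force: 0.0
clock: 46.5
eef_pos: [411.8, 134.9, 168.9]
tcp_rot: [[0.965, -0.029, 0.26], [-0.03, -1.0, 0.0], [0.26, -0.008, -0.966]]
ft_force: [-0.1, -0.8, 0.4]
opening: 91.9
grip_force: 0.0
joints [   1.    4.  -29.  132.   17.   33. -133.] fingertip front-edge mid [420.1 135.3 174.2] eef [411.8 134.9 168.9]
expected lid px [320. 260.]
[439. 167.] [ 413  138   62   69 2495]
[245. 178.] [ 213  146   65   65 3272]
[562. 194.] [ 478  147  162   80 5243]
[403. 197.] [ 382  148   73   76 1676]
```

```bash
python3 -m crank '[[[0,0,0],[0.1,0,-0.4],1],[[0,0,0],[0.15,0,-0.6],1],[[0,0,0],[0.15,0,-0.7],1],[[0,0,0],[0.15,0,-0.7],1],[[0,0,0],[0.15,0,-0.6],1],[[0,0,0],[0.1,0,-0.3],1],[[0,0,0],[0,0,-0.15],1],[[0,0,0],[0,0,0],1]]'
python3 -m crank '[[[0,0,0],[0,0,0],0],[[0,0,0],[0,0,0],0],[[0,0,0],[0,0,0],0],[[0,0,0],[0,0,0],0],[[0,0,0],[0,0,0],0],[[0,0,0],[0,0,0],0]]' 30; python3 tip.py
```

```text
clock: 47.35
eef_pos: [434.6, 134.9, 64.0]
tcp_rot: [[0.966, -0.028, 0.258], [-0.029, -1.0, -0.001], [0.258, -0.007, -0.966]]
ft_force: [-0.4, 0.1, -0.2]
opening: 91.8
grip_force: 0.0
clock: 47.95
eef_pos: [434.2, 134.7, 64.7]
tcp_rot: [[0.965, -0.028, 0.259], [-0.028, -1.0, -0.001], [0.259, -0.007, -0.966]]
ft_force: [0.4, -1.5, 2.0]
opening: 64.7
grip_force: 29.6
joints [  -9.   18.  -19.  134.   41.   19. -156.] fingertip front-edge mid [442.5 135.2  70. ] eef [434.2 134.7  64.7]
```

```bash
python3 -m crank '[[[0,0,0],[0,0,0.3],0],[[0,0,0],[0,0,0.7],0],[[0,0,0],[0,0,0.9],0],[[0,0,0],[0,0,0.9],0],[[0,0,0],[0.3,-0.1,0.9],0],[[0,0,0],[0.6,-0.4,0.7],0],[[0,0,0],[0.7,-0.6,0.2],0],[[0,0,0],[0.8,-0.7,0],0],[[0,0,0],[0.8,-0.7,0],0],[[0,0,0],[0.7,-0.6,0],0],[[0,0,0],[0.4,-0.4,0],0],[[0,0,0],[0,0,0],0]]'; python3 tip.py
```

```text
clock: 49.15
eef_pos: [563.9, 28.3, 201.9]
tcp_rot: [[0.966, -0.03, 0.258], [-0.031, -1.0, -0.001], [0.258, -0.008, -0.966]]
ft_force: [-0.7, 0.3, -1.1]
opening: 64.8
grip_force: 29.5
joints [  15.   14.  -26.  115.   14.   38. -111.] fingertip front-edge mid [572.2  28.8 207.2] eef [563.9  28.3 201.9]
```

Still held. Now turn it upright.

```bash
python3 -m crank '[[[0,0.06,0],[0,0,0],0],[[0,0.08,0],[0,0,0],0],[[0,0.08,0],[0,0,0],0],[[0,0.08,0],[0,0,0],0],[[0,0.08,0],[0,0,0],0],[[0,0.08,0],[0,0,0],0],[[0,0.08,0],[0,0,0],0],[[0,0.06,0],[0,0,0],0],[[0,0,0],[0,0,0],0],[[0,0,0],[0,0,0],0]]'; python3 tip.py
python3 - <<'E'
from vis import *
for n in("scene","wrist"):
    im=ctrl.capture(n)[...,::-1].copy();cv2.imwrite(f"pics/{n}_15.png",im)
s=cv2.imread("pics/scene_15.png");S=ctrl.camera_info("scene")
print("exp bottom/top px",proj(S,np.array([575,29,130])).round(),proj(S,np.array([575,29,226])).round())
h=cv2.cvtColor(s,cv2.COLOR_BGR2HSV)
# bright label band of held tub -> tilt in the picture
p=proj(S,np.array([575,29,160])); x0,y0=int(p[0])-35,int(p[1])-40
roi=h[y0:y0+80,x0:x0+70]; print(x0,y0)
for r in range(0,80,8): print(''.join('%4d'%v for v in roi[r,::5,2]))
E
```

```text
clock: 50.15
eef_pos: [562.8, 31.3, 201.9]
tcp_rot: [[0.778, -0.02, -0.629], [-0.026, -1.0, -0.0], [-0.628, 0.017, -0.778]]
ft_force: [0.8, 0.2, -1.8]
opening: 64.5
grip_force: 29.4
joints [   8.   46.  -22.   74.    8.  102. -106.] fingertip front-edge mid [572.4  31.7 198.7] eef [562.8  31.3 201.9]
exp bottom/top px [337. 236.] [339. 199.]
302 185
  30  27  33  41  73  50  23  76  54  45  24  24  31  27
  27  13   6   4  20  46  79  49  53  18  25  29  14  24
 173 174 173 132  36  49  30  26  36  29  24  27  26  23
 172 167 176 175 157  60 105 120  16  29  25  22  34  18
 132 138 134 102 139  54  56  52  58  55  64 105 100  45
  82  79 123 143 139 104 110 114 111 100  96 102 106 103
  69  74 117  61  72 120 110 112 107  92 115 111 110  84
 120 135 122 118 114  77  59  55  57 133  59  56  59  83
  81  77  75  83  79 130 113  77  74 132 117 114 113 103
 174 175 172 171 155  90  76  77  83  78 126  87  58  51
```

```bash
python3 -m crank '[[[0,0,0],[0,0,-0.4],0],[[0,0,0],[0,0,-0.7],0],[[0,0,0],[0,0,-0.7],0],[[0,0,0],[0,0,-0.7],0],[[0,0,0],[0,0,-0.6],0],[[0,0,0],[0,0,-0.5],0],[[0,0,0],[0,0,-0.3],0],[[0,0,0],[0,0,-0.2],0],[[0,0,0],[0,0,0],0],[[0,0,0],[0,0,0],0]]'; python3 tip.py
```

```text
clock: 51.25
eef_pos: [563.6, 30.2, 80.1]
tcp_rot: [[0.778, -0.022, -0.628], [-0.028, -1.0, 0.0], [-0.628, 0.018, -0.778]]
ft_force: [0.1, -0.6, -1.3]
opening: 64.9
grip_force: 29.4
joints [   8.   53.  -21.   77.   10.   92. -106.] fingertip front-edge mid [573.3  30.6  76.9] eef [563.6  30.2  80.1]
```

```bash
python3 -m crank '[[[0,0,0],[0,0,-0.07],0],[[0,0,0],[0,0,-0.07],0],[[0,0,0],[0,0,0],0]]';python3 -m crank '[[[0,0,0],[0,0,-0.05],0],[[0,0,0],[0,0,-0.05],0],[[0,0,0],[0,0,0],0]]'
```

```text
clock: 51.55
eef_pos: [563.2, 30.0, 75.4]
tcp_rot: [[0.777, -0.022, -0.629], [-0.028, -1.0, -0.0], [-0.629, 0.018, -0.777]]
ft_force: [-0.8, 0.4, -2.3]
opening: 64.6
grip_force: 29.4
clock: 51.85
eef_pos: [563.2, 30.0, 73.2]
tcp_rot: [[0.777, -0.022, -0.629], [-0.028, -1.0, -0.0], [-0.629, 0.018, -0.777]]
ft_force: [0.3, 0.2, 3.6]
opening: 64.8
grip_force: 29.6
```

```bash
python3 -m crank '[[[0,0,0],[0,0,0],0.95],[[0,0,0],[0,0,0],0.95],[[0,0,0],[0,0,0],0.95],[[0,0,0],[0,0,0],1],[[0,0,0],[0.3,0,0.4],1],[[0,0,0],[0.5,0,0.7],1],[[0,0,0],[0.5,0,0.8],1],[[0,0,0],[0.1,0,1],1],[[0,-0.07,0],[0,0,1],1],[[0,-0.09,0],[-0.1,0,0.8],1],[[0,-0.09,0],[-0.1,0,0],1],[[0,-0.09,0],[-0.1,0,0],1]]'
python3 -m crank '[[[0,-0.09,0],[-0.1,0,0],1],[[0,0,0],[-0.2,-1,0],1],[[0,0,0],[0,-1,0],1],[[0,0,0],[0,-1,0],1],[[0,0,0],[0,-1,0],1],[[0,0,0],[0,-1,0],1],[[0,0,0],[0,0,0],1],[[0,0,0],[0,0,0],1]]'
python3 look.py 16 484,191,82 574,30,96 480,46,102 478,-26,82
python3 tip.py
```

```text
clock: 53.05
eef_pos: [597.3, 30.6, 215.3]
tcp_rot: [[0.99, -0.028, -0.136], [-0.028, -1.0, 0.0], [-0.136, 0.003, -0.991]]
ft_force: [-0.4, 0.1, -0.1]
opening: 91.9
grip_force: 0.0
clock: 53.85
eef_pos: [587.1, -120.1, 213.4]
tcp_rot: [[1.0, -0.029, -0.005], [-0.029, -1.0, 0.0], [-0.005, -0.0, -1.0]]
ft_force: [0.3, 1.1, -0.1]
opening: 92.5
grip_force: 0.0
484,191,82 -> [506.7 128.3  91.5] res 68.3 pix [([251.7, 265.9], np.float64(1.1), 309), ([359.3, 242.7], np.float64(61.1), 547)] top@z [485.2 193.7]
574,30,96 -> [561.5  48.1 112.9] res 25.1 pix [([316.6, 232.1], np.float64(2.5), 273), ([359.3, 242.7], np.float64(22.5), 547)] top@z [572.2  23.8]
480,46,102 -> [479.9  43.3 103. ] res 1.6 pix [([308.6, 266.6], np.float64(0.5), 181), ([358.4, 222.0], np.float64(1.9), 219)] top@z [479.6  44.9]
478,-26,82 -> [494.3   4.8 111.5] res 43.1 pix [([308.6, 266.6], np.float64(27.3), 181), ([322.2, 216.9], np.float64(9.9), 202)] top@z [482.9  45.1]
joints [ 26.  24. -23.  98.  10.  61. -92.] fingertip front-edge mid [ 596.8 -117.8  216.6] eef [ 587.3 -118.2  213.5]
```

```bash
python3 -m crank '[[[0,0,0],[-0.1,0.5,0],1],[[0,0,0],[-0.1,0.9,0],1],[[0,0,0],[-0.1,1,-0.3],1],[[0,0,0],[-0.1,1,-0.5],1],[[0,0,0],[0,0.9,-0.6],1],[[0,0,0],[0,0.5,-0.3],1],[[0,0,0],[0,0,0],1],[[0,0,0],[0,0,0],1]]'
cat > wl.py <<'E'
from vis import *
import sys
W=ctrl.camera_info("wrist");w=ctrl.capture("wrist")[...,::-1].copy();cv2.imwrite(f"pics/{sys.argv[1]}.png",w);z=float(sys.argv[2])
h=cv2.cvtColor(w,cv2.COLOR_BGR2HSV); g=cv2.morphologyEx(((h[...,2]<128)&(h[...,1]<50)).astype(np.uint8),cv2.MORPH_OPEN,np.ones((5,5)))
for c in cv2.findContours(g,cv2.RETR_LIST,2)[0]:
    A=cv2.contourArea(c)
    if 900<A<20000 and len(c)>20:
        e=cv2.fitEllipse(c); f=A/(np.pi/4*e[1][0]*e[1][1])
        if .85<f<1.1: print("ellipse",np.round(e[0]),np.round(e[1]),"at z",onz(W,e[0],z).round(1))
# white rim of lid around the expected centre
b=((h[...,2]>165)&(h[...,1]<25)).astype(np.uint8)
n,l,st,c=cv2.connectedComponentsWithStats(b)
for k in range(1,n):
    if st[k,4]>600: print("white",c[k].round(),st[k])
E
python3 wl.py w16 96; python3 tip.py
```

```text
clock: 54.75
eef_pos: [575.1, 25.2, 162.7]
tcp_rot: [[1.0, -0.026, -0.005], [-0.026, -1.0, -0.0], [-0.005, 0.0, -1.0]]
ft_force: [0.2, 0.3, 0.3]
opening: 91.7
grip_force: 0.0
ellipse [479. 460.] [ 39. 244.] at z [ 389.9 -101.2   96. ]
ellipse [260. 457.] [ 37. 119.] at z [396.6  79.7  96. ]
ellipse [109.  19.] [ 53. 177.] at z [721.1 148.   96. ]
white [345. 136.] [     0      0    640    315 135674]
white [165. 250.] [146 235  35  29 745]
white [315. 414.] [  149   391   341    48 13945]
joints [  14.   25.  -25.  103.   13.   54. -108.] fingertip front-edge mid [584.9  24.5 166.1] eef [575.4  24.1 163. ]
```

Run:
```python
from vis import *
W=ctrl.camera_info("wrist");w=cv2.imread("pics/w16.png");p=proj(W,np.array([573,28,96]));print(p)
g=cv2.medianBlur(cv2.cvtColor(w,cv2.COLOR_BGR2GRAY),5)
c=cv2.HoughCircles(g,cv2.HOUGH_GRADIENT,1,30,param1=80,param2=25,minRadius=25,maxRadius=80)
if c is not None:
  for q in c[0][:6]: print(q, onz(W,q[:2],96).round(1), "mm radius",(q[2]*(W_d:=np.linalg.norm(onz(W,q[:2],96)+np.array(W["R"]).T@np.array(W["t"])))/359).round(1))
h=cv2.cvtColor(w,cv2.COLOR_BGR2HSV)
for r in range(int(p[1])-70,int(p[1])+60,10): print(r,h[r,220:430:8,2])
```

```text
[315.23183066 252.189672  ]
[327.5 250.5  34.3] [574.   19.4  96. ] mm radius 24.1
[303.5 326.5  34.9] [515.6  38.5  96. ] mm radius 26.7
[298.5 356.5  44.4] [490.5  43.2  96. ] mm radius 35.6
[118.5 379.5  54.3] [474.2 183.4  96. ] mm radius 51.0
[519.5 383.5  49.4] [ 462.1 -127.4   96. ] mm radius 46.6
[405.5 336.5  54. ] [505.3 -37.5  96. ] mm radius 43.0
182 [188 186 191 187 186 190 184 192 183 183 186 187 193 192 181 182 185 183
 183 184 189 187 177 189 186 188 184]
192 [185 184 183 189 184 184 190 184 189 191 135 108  44  90  63 181 182 184
 182 184 185 191 187 182 188 188 193]
202 [188 188 187 110 110 109 105 112 110 106  75 162  45  49  50  60 120 179
 190 179 191 189 182 186 185 183 175]
212 [190 186 110 109 105 110 110 113 104 100  58 196 200 201 200 200 135 131
 185 182 189 188 184 186 186 179 191]
222 [108 113 108 109 109 107 107 108 109 100 200 121 108 107 107 107 200 200
 184 181 181 186 190 188 184 187 180]
232 [113 111 107 107 108 106 107 108 104 198 106 104 106 107 105 107 107 144
 200 179 188 183 186 187 189 191 184]
242 [108 106 105 105 107 109 104 109 116 149 105 105 105 105 106 106 106 106
 200 175 177 185 176 185 186 185 186]
252 [112 108 136 110 110 110 107 105 117  62  62  64  63  63 107 106 106 107
 200 190 182 183 184 186 188 186 186]
262 [107 113 189 186 110 184 185 181 125 116  61  63  64  63 106 106 106 106
 198 187 182 184 182 187 185 189 185]
272 [ 22  35  65  65  66  61  65  66  66 117  63  62  63  61 105 104 105 199
 164  64  66  64  66  65  27  19  54]
282 [ 16  18  57  56  67  66  67  64  63  63 197 198 104 104 104 141 198  89
  62  60  62  61  61  61  20  19  21]
292 [ 13  28 143 104  84  82  78  77  45  43  53  50  61 192 168 138 138  81
  80  79  67  44  44  51  20  14  20]
302 [ 22  28  76  76  76  77  76  43  82  80  91 101 110 123  49  80  78  80
  82  41  81  81  83  91  18  17  18]
```

Run:
```python
from vis import *
W=ctrl.camera_info("wrist");T=ctrl.camera_info("top");S=ctrl.camera_info("scene")
print(tri([(W,(327.5,250.5)),(T,(316.6,232.1))]))
w=cv2.cvtColor(cv2.imread("pics/w16.png"),cv2.COLOR_BGR2HSV)
for r in (222,232,242,252): print(r,w[r,282:300,2],w[r,350:376,2])
print("col328",w[200:225,328,2],w[275:300,328,2])
t=cv2.cvtColor(cv2.imread("pics/top_16.png"),cv2.COLOR_BGR2HSV)
for r in range(218,256,3): print(r,t[r,300:336:2,2])
```

```text
(array([572.91396927,  21.57169622,  92.55405992]), np.float64(2.255127198331318))
222 [109 109 109 108 107 107 110  89  65  73 100 170 193 198 199 199 199 199] [200 200 201 200 200 199 200 200 200 206 188 145 153 177 184 184 185 183
 183 184 184 183 181 179 177 178]
232 [103 104 104  88 104 115 117 182 198 197 198 198 199 197 170 124 105 104] [108 107 108 108 107 107 144 190 199 200 200 201 200 200 200 200 204 174
 179 182 182 180 179 179 180 182]
242 [105 113 116 116 118 116 117 118 183 197 149 111 105 106 105 105 105 106] [106 106 106 108 106 107 106 107 107 106 107 163 195 200 200 200 200 201
 200 200 189 179 175 174 173 174]
252 [112 117 117 117 116 118 117 116 117  82  62  63  62  61  62  63  63  63] [105 106 107 107 106 106 107 107 107 107 107 106 162 194 200 199 200 199
 200 199 200 190 190 190 192 191]
col328 [ 50  50  50  48  78  91  97 185 201 201 200 200 200 201 200 200 200  95
 106 108 108 107 107 108 108] [106 106 104 105 105 104 104 105 104 103 174 197 198 198 197 198 198 194
 151 130 108  65  63  65  65]
218 [196 195 197 202 198 194 198 200 201 201 201 196 200 197 195
[... 249 characters left out ...]
30 [177 177 174 127  99  66  66  66  66  67  66  85 110 106 162 193 196 196]
233 [112 115 113 120  93  65  67  68  65  69  75  96 112 137 206 187 198 194]
236 [116 114 110 107 118  70  65  66  68 110 113 112 114 173 190 190 195 195]
239 [115 113 112  79 109 115  84  69  70 105 100 104 158 183  92 109 114 124]
242 [115 110 109  92  68  80 114 120 119 134 144 115  93  60  87 114 112 118]
245 [115 113 115 110  73  77  63  56  62  70  54  59  71  89 147 147 150 184]
248 [113 114 114 114 111  87  69  77  80  80  79  75 109 192 198 200 196 196]
251 [111 112 113 112 114 114 112 110  99  97 110 113 165 195 199 203 199 201]
254 [174 177 186 139 143 143 122 117 111 116 116 115 151 198 195 192 195 198]
```

B is upright at about (574,20), lid near z 93–96. Pick it straight down again.

```bash
python3 -m crank '[[[0,0,0],[-0.05,-0.15,-0.5],1],[[0,0,0],[0,0,-0.9],1],[[0,0,0],[0,0,-0.9],1],[[0,0,0],[0,0,-0.8],1],[[0,0,0],[0,0,-0.4],1],[[0,0,0],[0,0,-0.05],1],[[0,0,0],[0,0,0],0],[[0,0,0],[0,0,0],0],[[0,0,0],[0,0,0],0],[[0,0,0],[0,0,0],0],[[0,0,0],[0,0,0],0],[[0,0,0],[0,0,0],0]]' 20
```

```text
clock: 56.0
eef_pos: [574.4, 19.7, 56.8]
tcp_rot: [[1.0, -0.028, -0.003], [-0.028, -1.0, -0.0], [-0.003, 0.0, -1.0]]
ft_force: [-0.4, 1.5, 5.4]
opening: 63.3
grip_force: 20.0
```

```bash
python3 -m crank '[[[0,0,0],[0,0,0.4],0],[[0,0,0],[0,0,0.9],0],[[0,0,0],[0,0,1],0],[[0,0,0],[0,0,1],0],[[0,0,0.091],[0,0,0.8],0],[[0,0,0.091],[0,0.2,0.2],0],[[0,0,0.091],[-0.3,0.4,0],0],[[0,0,0.091],[-0.5,0.5,0],0],[[0,0,0.091],[-0.6,0.6,0],0],[[0,0,0.091],[-0.7,0.6,0],0],[[0,0,0.091],[-0.6,0.5,0],0],[[0,0,0.091],[-0.3,0.3,0],0]]'
python3 -m crank '[[[0,0,0.091],[-0.1,0.2,0],0],[[0,0,0.091],[0,0,0],0],[[0,0,0.09],[0,0,0],0],[[0,0,0],[0,0,0],0],[[0,0,0],[0,0,0],0]]'
python3 look.py 17 484,191,82 480,46,102 478,-26,82
python3 - <<'E'
from vis import *
W=ctrl.camera_info("wrist");w=ctrl.capture("wrist")[...,::-1].copy();cv2.imwrite("pics/w17.png",w);s=ctrl.observe()
h=cv2.cvtColor(w,cv2.COLOR_BGR2HSV);m=h[...,1]>90
g=cv2.medianBlur(cv2.cvtColor(w,cv2.COLOR_BGR2GRAY),5)[:230]
c=cv2.HoughCircles(g,cv2.HOUGH_GRADIENT,1,30,param1=80,param2=25,minRadius=25,maxRadius=60)
for q in (c[0] if c is not None else [])[:4]: print("A?",q,onz(W,q[:2],82).round(1))
for r in (395,410,425):
    x=np.where(m[r,210:430])[0]+210
    if len(x): a,b=onz(W,(x[0]-.5,r),30),onz(W,(x[-1]+.5,r),30); cc=(a+b)/2; print(r,"w",round(b[0]-a[0],1),"line x",round(cc[0]+.028*(s["eef_pos"][1]-cc[1]),1))
E
```

```text
clock: 57.2
eef_pos: [481.6, 113.7, 185.1]
tcp_rot: [[0.432, 0.902, -0.003], [0.902, -0.433, -0.005], [-0.006, -0.0, -1.0]]
ft_force: [0.2, 0.1, -2.0]
opening: 63.5
grip_force: 20.0
clock: 57.7
eef_pos: [480.5, 118.2, 184.9]
tcp_rot: [[0.032, 0.999, -0.0], [0.999, -0.032, -0.005], [-0.005, -0.0, -1.0]]
ft_force: [0.0, 0.2, -1.8]
opening: 63.8
grip_force: 20.0
484,191,82 -> [545.3 192.1 156.2] res 118.3 pix [([205.1, 254.8], np.float64(49.0), 199), ([359.1, 242.6], np.float64(61.4), 572)] top@z [515.2 316.3]
480,46,102 -> [463.7  -7.   83.8] res 41.3 pix [([343.9, 269.6], np.float64(35.9), 200), ([358.4, 222.0], np.float64(1.9), 221)] top@z [471.7 -46.1]
478,-26,82 -> [475.3 -48.7  83.7] res 1.8 pix [([343.9, 269.6], np.float64(8.2), 200), ([322.2, 216.9], np.float64(9.9), 202)] top@z [474.9 -47.1]
A? [321.5 139.5  33.8] [484.8 192.4  82. ]
395 w 85.6 line x 481.7
410 w 86.7 line x 481.6
425 w 86.7 line x 482.1
```

```bash
python3 -m crank '[[[0,0,0],[0.02,0,-0.5],0],[[0,0,0],[0,0,-0.9],0],[[0,0,0],[0,0,-0.9],0],[[0,0,0],[0,0,-0.8],0],[[0,0,0],[0,0,-0.4],0],[[0,0,0],[0,0,-0.25],0],[[0,0,0],[0,0,-0.15],0],[[0,0,0],[0,0,-0.1],0],[[0,0,0],[0,0,0],0]]';python3 -m crank '[[[0,0,0],[0,0,-0.06],0],[[0,0,0],[0,0,0],0]]'
```

```text
clock: 58.75
eef_pos: [481.7, 118.6, 65.2]
tcp_rot: [[0.028, 1.0, 0.001], [1.0, -0.028, -0.005], [-0.005, 0.001, -1.0]]
ft_force: [-0.8, 0.3, -1.9]
opening: 63.8
grip_force: 20.0
clock: 58.95
eef_pos: [481.6, 118.5, 63.4]
tcp_rot: [[0.028, 1.0, 0.001], [1.0, -0.028, -0.005], [-0.005, 0.001, -1.0]]
ft_force: [-0.3, -0.7, -1.9]
opening: 63.9
grip_force: 20.0
```

Down to contact, release slowly, rise, then press the lid again.

```bash
python3 -m crank '[[[0,0,0],[0,0,-0.05],0],[[0,0,0],[0,0,0],0]]'
python3 -m crank '[[[0,0,0],[0,0,0],0.85],[[0,0,0],[0,0,0],0.85],[[0,0,0],[0,0,0.3],0.85],[[0,0,0],[0,0,0.8],0.85],[[0,0,0],[0,0,0.9],0.85],[[0,0,0],[0,0,0.25],0],[[0,0,0],[0,0,0],0],[[0,0,0],[0,0,0],0],[[0,0,0],[0,0,0],0],[[0,0,0],[0,0,0],0],[[0,0,0],[0,0,0],0],[[0,0,0],[0,0,-0.4],0]]'
python3 -m crank '[[[0,0,0],[0,0,-0.3],0],[[0,0,0],[0,0,-0.1],0],[[0,0,0],[0,0,-0.1],0],[[0,0,0],[0,0,-0.1],0],[[0,0,0],[0,0,-0.1],0],[[0,0,0],[0,0,-0.04],0],[[0,0,0],[0,0,0],0]]'
```

```text
clock: 59.15
eef_pos: [481.7, 118.4, 62.8]
tcp_rot: [[0.028, 1.0, 0.001], [1.0, -0.028, -0.006], [-0.006, 0.001, -1.0]]
ft_force: [-2.6, -1.3, 9.5]
opening: 63.6
grip_force: 20.0
clock: 60.35
eef_pos: [482.2, 118.9, 117.4]
tcp_rot: [[0.028, 1.0, 0.002], [1.0, -0.028, -0.004], [-0.004, 0.002, -1.0]]
ft_force: [-0.4, -0.1, 0.7]
opening: 24.1
grip_force: 0.0
clock: 61.05
eef_pos: [482.1, 119.0, 97.8]
tcp_rot: [[0.028, 1.0, 0.002], [1.0, -0.028, -0.007], [-0.007, 0.002, -1.0]]
ft_force: [-7.9, -3.0, 28.2]
opening: 0.6
grip_force: 13.8
```

```bash
python3 -m crank '[[[0,0,0],[0,0,0.5],0],[[0,0,0],[0,0,0.9],0],[[0,0,0],[0,0,1],0],[[0,0,0],[0,0,1],0],[[0,0,0],[0,-0.4,0],0],[[0,0,0],[0,-0.8,0],0],[[0,0,0],[0,-1,0],0],[[0,0,0],[-0.1,-1,0],0],[[0,0,0],[-0.1,-1,0],0],[[0,0,0],[-0.1,-1,0],0],[[0,0,0],[0,-1,0],0],[[0,0,0],[0,-1,0],0]]'
python3 -m crank '[[[0,0,0],[0,-1,0],0],[[0,0,0],[0,-1,0],0],[[0,0,0],[0,-0.9,0],0],[[0,0,0],[0,-0.4,0],0],[[0,0,0],[0,0,0],0],[[0,0,0],[0,0,0],0]]'
sed -i 's/<115)/<118)/' look.py
python3 look.py 18 484.5,191.5,82 482,119,102 480,44,102 475.5,-48.5,82
python3 - <<'E'
from vis import *
T=ctrl.camera_info("top");t=cv2.imread("pics/top_18.png");h=cv2.cvtColor(t,cv2.COLOR_BGR2HSV)
for n,X in (("A",(484.5,191.5,82)),("B",(482,119,102)),("C",(480,44,102)),("D",(475.5,-48.5,82))):
    p=proj(T,np.array(X));x,y=p.round().astype(int);print(n,p.round(1),"row",h[y,x-16:x+17:2,2],"col",h[y-16:y+17:2,x,2])
W=ctrl.camera_info("wrist");w=ctrl.capture("wrist")[...,::-1].copy();cv2.imwrite("pics/w18.png",w)
g=cv2.medianBlur(cv2.cvtColor(w,cv2.COLOR_BGR2GRAY),5)
hw=cv2.cvtColor(w,cv2.COLOR_BGR2HSV)
print("exp px tab top",proj(W,np.array([473,-157,102])).round(),"jaw front top",proj(W,np.array([474,-114,29])).round(),"D",proj(W,np.array([475.5,-48.5,82])).round())
print("col 320 V",hw[0:200:4,320,2],"S",hw[0:200:4,320,1])
E
```

```text
clock: 62.25
eef_pos: [471.5, -99.3, 196.3]
tcp_rot: [[0.029, 1.0, -0.001], [1.0, -0.029, -0.005], [-0.005, -0.001, -1.0]]
ft_force: [-0.4, 0.7, -0.6]
opening: 0.4
grip_force: 0.0
clock: 62.85
eef_pos: [472.2, -195.2, 196.6]
tcp_rot: [[0.027, 1.0, -0.0], [1.0, -0.027, -0.004], [-0.004, -0.0, -1.0]]
ft_force: [0.8, 0.0, -0.5]
opening: 0.2
grip_force: 0.0
484.5,191.5,82 -> [492.3 197.   36.5] res 0.9 pix [([251.9, 266.2], np.float64(0.6), 231), ([418.5, 266.2], np.float64(17.8), 433)] top@z [484.6 193.1]
482,119,102 -> [471.6 114.9  97.7] res 1.3 pix [([281.0, 270.2], np.float64(4.5), 429), ([389.3, 230.2], np.float64(2.1), 288)] top@z [470.6 115.9]
480,44,102 -> [470.5  42.2  97.8] res 2.1 pix [([308.9, 270.6], np.float64(4.1), 435), ([359.0, 221.3], np.float64(1.3), 279)] top@z [469.2  44.1]
475.5,-48.5,82 -> [456.7  -6.7  80.6] res 40.2 pix [([343.3, 272.5], np.float64(3.4), 452), ([359.0, 221.3], np.float64(36.2), 279)] top@z [467.1 -45.5]
A [252.5 266.2] row [ 60  42 132 178 107 105 104 105 104 105 104 105 108 180 155  79 125] col [191 188 171 182 110 104 105 105 104 105 107 106 1
[... 298 characters left out ...]
 107 107 108  96  64  64  65  65  95 107  61  71]
D [344.4 269.3] row [ 81  82  96 104  64  65  63  63  63  64  64  63  66 107  98  81  75] col [187 176 125 113  69  64  64  63  63  64  65  64  65  89 107  65  71]
exp px tab top [318. 190.] jaw front top [319. 133.] D [318.  37.]
col 320 V [ 67  67  68  67  67  68  69  68  67  68  69  67  68  68  66  66  69  68
  67 121 120 113  65 125  76  89  90  88  79  91  90  91  91  90  93  91
  91  89  92  70  96 156 164 158 149  88  87  86  58 149] S [  4   4   4   4   4   0   4   4   0   4   7   4   4   4   4   4   7   4
   4  13  15  14   4  31 134 158 150 162 129   0   3   0   0   3   3   0
   3   3   6   7   3   3   3   5 159 151 152 145 149 157]
```

Run:
```python
from vis import *
W=ctrl.camera_info("wrist");w=cv2.imread("pics/w18.png");hw=cv2.cvtColor(w,cv2.COLOR_BGR2HSV)
print(hw[84:200:2,320].tolist())
for r,z in ((115,29),(157,102),(163,102),(176,102),(176,30),(176,29),(163,29),(195,30)): print(r,z,onz(W,(320,r),z).round(1))
print("tab columns row168",np.where(hw[168,250:400,2]>140)[0][[0,-1]]+250)
```

```text
[[30, 14, 113], [120, 4, 60], [120, 4, 65], [23, 29, 143], [20, 31, 125], [22, 27, 103], [14, 134, 76], [14, 155, 89], [14, 158, 89], [14, 153, 90], [13, 150, 90], [14, 155, 89], [14, 162, 88], [14, 158, 89], [14, 129, 79], [150, 3, 89], [0, 0, 91], [150, 3, 94], [120, 3, 90], [135, 6, 91], [0, 0, 91], [60, 3, 93], [0, 0, 91], [150, 3, 89], [0, 3, 90], [120, 3, 89], [60, 3, 93], [30, 3, 90], [0, 0, 91], [120, 3, 90], [150, 3, 91], [0, 3, 91], [30, 3, 89], [150, 3, 90], [165, 6, 92], [120, 4, 61], [15, 7, 70], [0, 3, 90], [90, 3, 96], [30, 2, 150], [15, 3, 156], [0, 2, 160], [0, 3, 164], [0, 3, 163], [20, 5, 158], [0, 2, 132], [14, 159, 149], [14, 158, 150], [14, 151, 88], [13, 151, 86], [14, 152, 87], [12, 149, 87], [13, 145, 86], [14, 156, 85], [13, 149, 58], [14, 159, 149], [14, 157, 149], [14, 161, 149]]
115 29 [475.8 -98.6  29. ]
157 102 [ 474.9 -133.1  102. ]
163 102 [ 474.8 -137.4  102. ]
176 102 [ 474.5 -146.8  102. ]
176 30 [ 474.5 -153.1   30. ]
176 29 [ 474.5 -153.2   29. ]
163 29 [ 474.8 -141.2   29. ]
195 30 [ 474. -171.   30.]
tab columns row168 [250 399]
```

All four lid discs sit where expected with even rims, so the tubs are upright. The jaw face is at y≈−99 and its tab spans y≈−149 to −136. Going down behind the tab to push.

```bash
python3 -m crank '[[[0,0,0],[0.05,0,-0.5],0],[[0,0,0],[0,0,-0.9],0],[[0,0,0],[0,0,-0.9],0],[[0,0,0],[0,0,-0.9],0],[[0,0,0],[0,0,-0.8],0],[[0,0,0],[0,0,-0.5],0],[[0,0,0],[0,0.3,0],0],[[0,0,0],[0,0.4,0],0],[[0,0,0],[0,0.3,0],0],[[0,0,0],[0,0.2,0],0],[[0,0,0],[0,0.2,0],0],[[0,0,0],[0,0,0],0]]'
```

```text
clock: 64.2
eef_pos: [474.4, -153.9, 62.6]
tcp_rot: [[0.027, 1.0, 0.001], [1.0, -0.027, -0.005], [-0.005, 0.001, -1.0]]
ft_force: [0.1, 0.1, -0.6]
opening: 0.3
grip_force: 0.0
```

```bash
python3 -m crank '[[[0,0,0],[0,0.15,0],0],[[0,0,0],[0,0.15,0],0],[[0,0,0],[0,0.15,0],0],[[0,0,0],[0.01,0.15,0],0],[[0,0,0],[0.01,0.15,0],0]]'; python3 -m crank '[[[0,0,0],[0,0.15,0],0],[[0,0,0],[0.01,0.15,0],0],[[0,0,0],[0,0.15,0],0],[[0,0,0],[0.01,0.15,0],0]]'
```

```text
clock: 64.7
eef_pos: [474.5, -132.1, 62.0]
tcp_rot: [[0.028, 1.0, 0.0], [1.0, -0.028, -0.005], [-0.005, 0.0, -1.0]]
ft_force: [0.8, -4.4, 2.4]
opening: 0.8
grip_force: 1.8
clock: 65.1
eef_pos: [475.0, -113.6, 61.9]
tcp_rot: [[0.028, 1.0, -0.0], [1.0, -0.028, -0.005], [-0.005, 0.0, -1.0]]
ft_force: [0.5, -3.0, 2.7]
opening: 0.7
grip_force: 1.8
```

```bash
python3 -m crank '[[[0,0,0],[0,0.15,0],0],[[0,0,0],[0.01,0.15,0],0],[[0,0,0],[0,0.15,0],0]]'; python3 -m crank '[[[0,0,0],[0,0.1,0],0],[[0,0,0],[0.01,0.1,0],0],[[0,0,0],[0,0.1,0],0]]';  python3 -m crank '[[[0,0,0],[0,0.1,0],0],[[0,0,0],[0.01,0.1,0],0]]'
```

```text
clock: 65.4
eef_pos: [475.3, -100.5, 61.9]
tcp_rot: [[0.028, 1.0, -0.0], [1.0, -0.028, -0.005], [-0.005, 0.0, -1.0]]
ft_force: [0.5, -4.2, 2.0]
opening: 0.2
grip_force: 2.7
clock: 65.7
eef_pos: [475.5, -91.8, 61.9]
tcp_rot: [[0.029, 1.0, -0.0], [1.0, -0.029, -0.005], [-0.005, -0.0, -1.0]]
ft_force: [0.5, -5.9, 2.3]
opening: 0.3
grip_force: 3.0
clock: 65.9
eef_pos: [475.7, -86.1, 61.9]
tcp_rot: [[0.029, 1.0, -0.001], [1.0, -0.029, -0.006], [-0.006, -0.0, -1.0]]
ft_force: [-0.2, -5.9, 3.1]
opening: 0.4
grip_force: 3.2
```

```bash
python3 -m crank '[[[0,0,0],[0,0.1,0],0],[[0,0,0],[0.01,0.1,0],0]]';  python3 -m crank '[[[0,0,0],[0,0.1,0],0],[[0,0,0],[0,0.07,0],0]]';python3 -m crank '[[[0,0,0],[0,0.07,0],0],[[0,0,0],[0,0,0],0]]'
```

```text
clock: 66.1
eef_pos: [475.8, -82.3, 61.9]
tcp_rot: [[0.029, 1.0, -0.001], [1.0, -0.029, -0.009], [-0.009, -0.001, -1.0]]
ft_force: [-0.4, -16.2, 4.7]
opening: 0.6
grip_force: 8.3
clock: 66.3
eef_pos: [475.7, -82.0, 62.0]
tcp_rot: [[0.032, 0.999, -0.002], [0.999, -0.032, -0.015], [-0.015, -0.002, -1.0]]
ft_force: [0.9, -27.2, 5.1]
opening: 0.4
grip_force: 13.3
clock: 66.5
eef_pos: [475.7, -82.0, 62.1]
tcp_rot: [[0.034, 0.999, -0.002], [0.999, -0.034, -0.017], [-0.017, -0.002, -1.0]]
ft_force: [0.6, -26.8, 4.5]
opening: 0.3
grip_force: 13.7
```

```bash
python3 -m crank '[[[0,0,0],[0,0,0],0],[[0,0,0],[0,0,0],0],[[0,0,0],[0,0,0],0],[[0,0,0],[0,-0.1,0],0],[[0,0,0],[0,-0.2,0],0],[[0,0,0],[0,-0.5,0],0],[[0,0,0],[0,-0.7,0],0],[[0,0,0],[0,0,0.7],0],[[0,0,0],[0,0,1],0],[[0,0,0],[0,0,1],0],[[0,0,0],[0,0,1],0],[[0,0,0],[0,-0.5,0.5],0]]'
python3 -m crank '[[[0,0,0],[0,-1,0],0],[[0,0,0],[0,-1,0],0],[[0,0,0],[0,-0.5,0],0],[[0,0,0],[0,0,0],0],[[0,0,0],[0,0,0],0]]'
python3 look.py 19 489,204,82 485,140,102 483,76,102 481,12,82
python3 - <<'E'
from vis import *
T=ctrl.camera_info("top");t=cv2.imread("pics/top_19.png");h=cv2.cvtColor(t,cv2.COLOR_BGR2HSV)
for n,X in (("A",(483,204,82)),("B",(482,140,102)),("C",(480,76,102)),("D",(478,12,82))):
    p=proj(T,np.array(X));x,y=p.round().astype(int);print(n,p.round(1),"row",h[y,x-16:x+17:2,2],"col",h[y-16:y+17:2,x,2])
m=((h[...,0]>=17)&(h[...,1]>90)&(h[...,1]<140)&(h[...,2]>125)).astype(np.uint8);m[:,:400]=0
W=ctrl.camera_info("wrist");w=ctrl.capture("wrist")[...,::-1].copy();cv2.imwrite("pics/w19.png",w);hw=cv2.cvtColor(w,cv2.COLOR_BGR2HSV)
print(ctrl.observe()["ft_force"],hw[0:200:4,318,2],hw[0:200:4,318,1])
E
```

```text
clock: 67.7
eef_pos: [476.9, -128.6, 189.8]
tcp_rot: [[0.023, 1.0, 0.002], [1.0, -0.023, -0.003], [-0.003, 0.002, -1.0]]
ft_force: [-0.4, -0.3, 0.1]
opening: 0.7
grip_force: 0.0
clock: 68.2
eef_pos: [476.1, -205.2, 187.4]
tcp_rot: [[0.027, 1.0, -0.001], [1.0, -0.027, -0.003], [-0.003, -0.001, -1.0]]
ft_force: [-0.2, -0.1, 0.3]
opening: 0.7
grip_force: 0.0
489,204,82 -> [487.3 166.7 116. ] res 31.6 pix [([248.8, 266.1], np.float64(1.9), 253), ([396.5, 233.6], np.float64(33.8), 283)] top@z [484.8 201.1]
485,140,102 -> [487.3 166.7 116. ] res 31.6 pix [([248.8, 266.1], np.float64(22.9), 253), ([396.5, 233.6], np.float64(3.0), 283)] top@z [481.5 198.9]
483,76,102 -> [494.9 138.8 134. ] res 59.4 pix [([248.8, 266.1], np.float64(47.7), 253), ([371.1, 225.9], np.float64(1.5), 297)] top@z [481.5 198.9]
481,12,82 -> [380.   -7.7   5.8] res 19.1 pix [([321.8, 311.2], np.float64(43.8), 267), ([345.0, 223.3], np.float64(2.7), 267)] top@z [366.8  11.1]
A [247.7 266.8] row [ 99  61 125 182 110 105 104 106 105 105 104 103  72 102 147 184 112] col [196 177 190 143 104 105 105 105 105 105 105 106 136
[... 255 characters left out ...]
 83 113 100 100] col [186 190 182 108 105 107 105  79  64  63  63  66 107 101  67  72  80]
D [321.2 268.4] row [ 68 114 101 112  67  64  62  64  64  63  65  64  64  94 107  86  87] col [108 109  88 191 144 108  88  64  64  65  62  64  64  81 114  69  68]
[-0.31491438 -0.28832668 -0.02594081] [ 68  88  94  91  94  94  81  93  95  93  95  76  52  53  51  53  51 114
  92 145 146 145 146 145 145 146 144 145 145 145 144 145 144 143 144 143
 143 143 142 142 142 143 141  81  82  82 147 149 149 190] [ 26   3   0   0   3   3   0   0   0   5   3   0   5  10   0   5   5   2
   0 158 157 160 159 160 162 161 161 158 160 158 159 158 159 160 159 159
 157 160 160 158 160 157 159 154 149 152 158 156 161  19]
```

Run:
```python
from vis import *
for n in("scene","top"):
    C=ctrl.camera_info(n)
    for f in("8" if n=="top" else "12","19"):
        im=cv2.imread(f"pics/{n}_{f}.png");h=cv2.cvtColor(im,cv2.COLOR_BGR2HSV)
        poly=np.array([proj(C,np.array([x,y,20.])) for x,y in((600,-260),(600,-460),(340,-460),(340,-260))],np.int32)
        roi=np.zeros(h.shape[:2],np.uint8);cv2.fillPoly(roi,[poly],1)
        m=cv2.morphologyEx((roi&(h[...,0]>=18)&(h[...,0]<=24)&(h[...,1]>90)).astype(np.uint8),cv2.MORPH_OPEN,np.ones((3,3)))
        k,l,st,c=cv2.connectedComponentsWithStats(m)
        for j in range(1,k):
            if st[j,4]>60: print(n,f,c[j].round(1),st[j],onz(C,c[j],28).round(1))
```

```text
scene 12 [215.5 202.7] [193 184  47  38 626] [ 474.9 -359.4   28. ]
scene 19 [215.7 202.6] [192 184  49  38 663] [ 474.5 -359.1   28. ]
top 8 [457.6 275.7] [ 449  245   18   63 1050] [ 465.8 -355.8   28. ]
```

The paddle is at (470,−358), about the board's centre, and unmoved. The robot touches nothing, so I'm handing in.

```bash
python3 -c "
from rig import ctrl
print(ctrl.sign_off())"
```

```text
the job is handed in; nothing more can be done
None
```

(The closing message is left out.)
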